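Set two roof slates to their gauge lines

ROBOT

A 7-joint arm with a two-finger parallel gripper is mounted at the origin on a cart in front of the work surface, level with it; the furniture and walls round the work are solid. World frame = base frame: x ahead of the robot, y to its left, z up, the work surface at z = 0. Lengths are in m, angles in rad, forces in N, time in s.
With the tool pointing down it reaches from about 0.425 to 0.825 m from the base axis. Payload 3.6 kg.
Tool frame: the origin (TCP) lies at the very end of the fingers, on their centre line; the grasp point (between the pads) lies 19 mm behind it; z points along the fingers, y is the line along which they close (so a half turn about z gives the same grasp; the last joint's range is limited). The gripper opens to 85 mm and grips with 20 to 120 N. Pads are 22 mm wide; open, the fingers measure 114 mm over their backs; the gripper's body (76 mm by 85 mm) begins 54 mm behind the grasp point. The pads swing forward as they close: fully open they stand 13 mm farther back than shut.
Start: joints at [1.242, 0.615, -0.013, 1.423, 0.008, 1.103, -0.04], TCP at [0.194, -0.62, 0.205] pointing down, gripper open.
Joint ranges: [-3.12, 3.12], [-0.3, 2.06], [-1.34, 1.32], [0.26, 2.42], [-1.36, 4.5], [0.01, 1.98], [-2.84, 2.84]. Speed limits (rad/s): [2.79, 2.79, 3.14, 3.14, 3.14, 3.14, 3.14].

INTERFACE

Orientations are given as [roll, pitch, yaw] about the fixed x, y, z axes, in that order (R = Rz(yaw) Ry(pitch) Rx(roll)).
In Python, from plant import r, optics, workorder gives the robot as it stands.
- The arm moves only by the shell command python3 -m pendant 'ROWS' [FORCE]. ROWS is text: rows parted by semicolons, each of 7 numbers parted by spaces: the shift along the tool's x, y, z in m, then the turn, a rotation vector about the tool's x, y, z in rad, then the closure in counts, from 0 (fully open) to 255 (shut). In form: tx ty tz ax ay az claw; .... A call has exactly 8 rows; each row shifts and turns the commanded pose from where the row before left it, along the tool's axes as they then stand; what a row does not reach is not made up. A row lasts 1/8 s, in which the tool goes at most 62.5 mm and 10.7 degrees, less where a joint would pass 70% of its speed; a pose out of reach is approached as far as the arm can. A call with a gripper value outside its range is refused whole. The fingers move at their own pace and stop on an object; FORCE is the grip in N (left out, the last holds). Time passes only in rows, so rows that do not move let the fingers close, or fill a call up. It gives the time, the measured TCP pose, the force, the opening and the grip force at its end, in the units of the state.
- r.get_state(): the state, without advancing time (a new reading comes with each control period).
- optics.camera(name): name is "scene" or "top" or "wrist"; returns the picture (420x560x3 uint8, red, green, blue); there is no depth.
- optics.camera_info(name): a dict with "camera_matrix" (3x3 intrinsics, pixels), "xyz" and "orientation" of the camera in the world. Camera axes: x right, y up, looking along -z (the intrinsics and any distortion apply to the point x, -y, -z); pixel columns grow to the right and rows downward; lengths in m; the calibration is good to about 2 mm. A picture is of the moment at which its call begins: read the wrist's pose just before it. camera_info takes no time and is no camera call; for the wrist camera it gives the pose at the moment of the call.
- workorder.job_done(): hands the job in; it is judged then, once.
The state is a dict: "time": time; "q": joint angles; "qvel": joint speeds; "effort": joint torques, N m; "eef_pos": TCP position; "tool_rot": TCP orientation; "ft_force": force on the tool from outside, world axes, zero at the start; "ft_torque": the same for the moment, N m; "grip_width": opening from 0.0 (shut) to 1.0 (fully open); "finger_force": force on a finger pad.
Only numpy, scipy, OpenCV 4.12 (cv2) and the standard library are available. Lean on these libraries where they do the work, as an engineer would, in place of code of your own. Each camera call takes 0.05 s, during which the arm holds its last target. There are 200 camera calls.

TASK

Finish the slating of the little sensor-housing roof: slide the two loose slates so that each lies snug and square against the barge board on the left, with its front edge level with its own gauge line, the lower slate at the lower line and the upper slate, still lapping over it, at the upper line. Push them gently, they crack under more than 25 N, and leave the things lying round the roof alone.

Things in the scene. Friction and masses are not known exactly. Their poses are not given: they have to be found in the camera images.
- roof: small sloping roof of a louvred sensor housing, fixed to the desk: plywood deck 225 mm (x) by 185 mm (y), pitched 18 degrees, falling towards the robot, 35 mm above the desk at its low edge (eaves), about 103 mm at its top edge. Origin: centre of the deck's upper surface; x points up the slope, y left along the eaves, z square out of the deck
- barge_board (a point): mid-length of the inner face of the fixed wooden barge board that stands 20 mm above the deck along its whole left edge, 14 mm thick; inner face at roof y = +78.5 mm. This point lies 20 mm above the deck
- eaves_course (a point): centre of the upper face of the fixed eaves course, a 6 mm slate strip over the full width left free by the barge board, from roof x = -110 to -45 mm; its low edge is propped up, so its upper face stands 13 mm above the deck at x = -110 and 6 mm at x = -45
- slate_lower: lower of two equal loose grey slates, 90 mm long (x, up the slope), 120 mm wide (y), 6 mm thick, about 0.12 kg, two dark nail dots near the upper end. Origin: centre of its underside; z out of its face. Starts on the eaves course, too low, askew, off the barge board. Once laid, its upper end is on the deck. Slates stay by friction where left; a push takes 1 to 3 N
- slate_upper: upper loose slate, same size and frame. Starts with its front edge lying on the upper end of slate_lower (which it hides) and its upper end on the deck; too high, a little askew and off the barge board. Each slate rises about 0.1 rad less steeply than the deck. Pads grip a side edge well, which hinders turning a skewed slate by a square push there: drag the edge along, or push near a corner
- line_lower (a point): the lower gauge line, on the top inner edge of the barge board: the front (lower) edge of slate_lower belongs level with it, square to the barge board (roof x = -80 mm)
- line_upper (a point): the upper gauge line, likewise, for the front edge of slate_upper (roof x = -25 mm), 55 mm up the slope from the lower one
- slate_lower_front_left (a point): corner of the underside of slate_lower: lower end, left side
- slate_lower_front_right (a point): corner of the underside of slate_lower: lower end, right side
- slate_lower_back_left (a point): corner of the underside of slate_lower: upper end, left side
- slate_upper_front_left (a point): corner of the underside of slate_upper: lower end, left side
- slate_upper_front_right (a point): corner of the underside of slate_upper: lower end, right side
- slate_upper_back_left (a point): corner of the underside of slate_upper: upper end, left side
- desolder_pump: blue desoldering pump, 200 mm long, lying loose on the desk near the roof; to be left alone
- snips: blue pliers, 122 mm long, lying loose on the desk near the roof; to be left alone
- driver_blue: blue screwdriver, 150 mm long, lying loose on the desk near the roof; to be left alone
- marker: white pen with black cap, 135 mm long, lying loose on the desk near the roof; to be left alone
- cell_1: red battery, 50 mm long, lying loose on the desk near the roof; to be left alone
Things that resemble listed ones, but are neither listed nor needed, are in the scene too. Leave any brown look-alike of the slate_lower alone.

How it is judged:
By the outcome, as a careful person would: the job done as asked, in the order asked, and still so for the second after the job is handed in, with the robot touching nothing.
It also fails if it takes over 72 s, if anything falls off the work surface, if the arm or the gripper's body presses on something with over 40 N, if the wrist force passes 120 N, or if a joint passes its speed limit or range.

## Working session

There is one attempt and no reset: what is moved stays moved. The work goes in short steps, Python scripts to look and compute and a shell command to move; the robot and the scene stay as the last step left them, time stands still between calls to the robot, and variables do not carry over. Pictures are saved under pics/ and viewed, at most 10 in all, crops included, and the job is handed in when it is done.

```bash
ls; mkdir -p pics; python3 - <<'E'
from plant import r,optics,workorder
import cv2,numpy as np
for n in("scene","top"):
    im=optics.camera(n); cv2.imwrite(f"pics/{n}0.png",im[:,:,::-1]); i=optics.camera_info(n); print(n,i)
s=r.get_state(); print(s)
E
```

```text
pics
scene {'camera_matrix': array([[417.58040556,   0.        , 274.81105017],
       [  0.        , 417.58040556, 209.72437811],
       [  0.        ,   0.        ,   1.        ]]), 'xyz': array([-0.06533435,  0.90181684,  0.83523905]), 'orientation': array([ 0.86902162,  0.0121992 , -2.42728241])}
top {'camera_matrix': array([[407.88850848,   0.        , 281.82020408],
       [  0.        , 407.88850848, 211.50265956],
       [  0.        ,   0.        ,   1.        ]]), 'xyz': array([0.44054113, 0.22645112, 1.23384922]), 'orientation': array([ 0.08066761, -0.01667192, -1.58414165])}
{'time': 0.1, 'q': array([ 1.24145664,  0.61583708, -0.01262332,  1.4247949 ,  0.00808969,
        1.10341758, -0.04040043]), 'qvel': array([-0.00116704, -0.00202658, -0.000781  , -0.00227237, -0.0003974 ,
        0.00062058, -0.00249794]), 'effort': array([ 5.65101636e-04, -4.70383823e+01,  2.60370607e-01, -1.71572864e+01,
        1.01666435e-02,  5.87149523e-03, -1.47107875e-05]), 'eef_pos': array([ 0.19363326, -0.61966881,  0.20362596]), 'tool_rot': array([-3.13918560e+00,  1.88838974e-05,  3.02906074e-01]), 'ft_force': array([ 0.66890495,  0.60016476, -0.0531127 ]), 'ft_torque': array([ 0.05292149,  0.02678784, -0.05048038]), 'finger_force': 0.0, 'grip_width': 0.9980442758665317}
```

View pics/scene0.png

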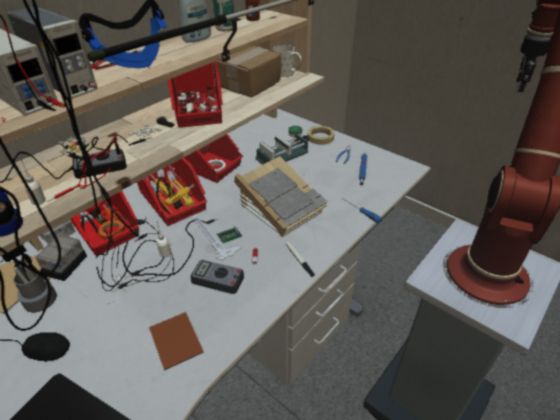

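View pics/top0.png

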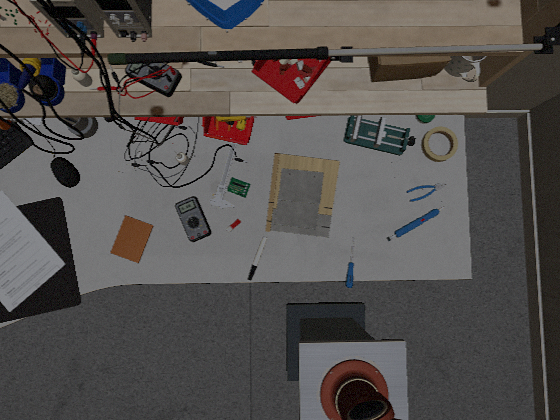

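Look-alikes: the brown tile at scene (176,340) / top (132,239) is the decoy. The two grey slates on the roof at scene (270,180) and (296,208) / top (298,195) and (299,222) are the ones wanted. I'll check them in a close crop.

```bash
python3 - <<'E'
import cv2,numpy as np
a=cv2.imread("pics/scene0.png")[150:240,225:335]; b=cv2.imread("pics/top0.png")[145:245,255:350]
A=cv2.resize(a,(440,360),interpolation=cv2.INTER_CUBIC)
a=cv2.resize(a,None,fx=6,fy=6,interpolation=cv2.INTER_CUBIC)
b=cv2.resize(b,None,fx=5.4,fy=5.4,interpolation=cv2.INTER_CUBIC)
A=cv2.resize(a,(400,327)); 
c=np.zeros((600,800,3),np.uint8)
a=cv2.resize(cv2.imread("pics/scene0.png")[165:235,230:330],None,fx=4,fy=4,interpolation=cv2.INTER_CUBIC)
b=cv2.resize(cv2.imread("pics/top0.png")[145:245,258:348],None,fx=4.4,fy=4.4,interpolation=cv2.INTER_CUBIC)
c[:a.shape[0],:400]=a; c[:b.shape[0],402:402+b.shape[1]]=b
cv2.imwrite("pics/crop0.png",c[:445])
E
```

```text
(no output)
```

View pics/crop0.png

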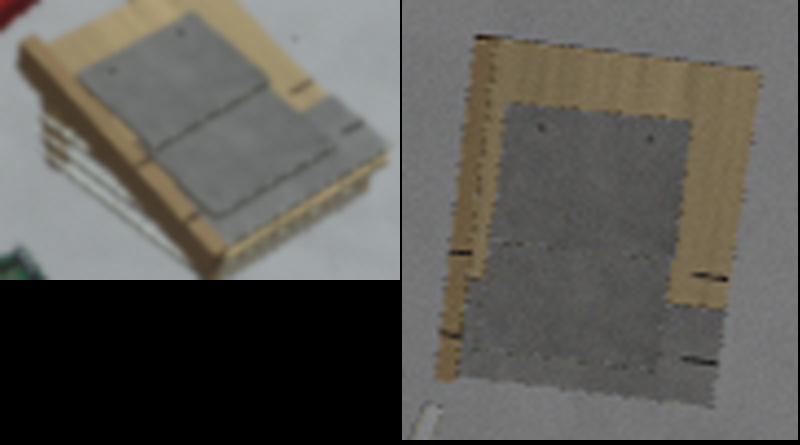

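The grey slates on the roof are the ones, with nail dots at crop (541,128) and (650,138) on the upper slate. In the top crop, the barge-board lines are at (470,253) and (461,336). Next I fit the roof pose and find a wrist-camera viewing pose.

```bash
cat > h.py <<'E'
import numpy as np,cv2
from scipy.spatial.transform import Rotation as R
from scipy.optimize import least_squares
from plant import r,optics,workorder
def cam(n):
    i=optics.camera_info(n); return i["camera_matrix"],np.array(i["xyz"]),R.from_euler('xyz',i["orientation"]).as_matrix()
def proj(c,P):
    K,t,M=c; p=(np.atleast_2d(P)-t)@M; p=p*[1,-1,-1]; q=p@K.T; return q[:,:2]/q[:,2:]
def ray(c,uv):
    K,t,M=c; d=np.linalg.inv(K)@[uv[0],uv[1],1]; return t,M@(d*[1,-1,-1])
def roofT(p):  # x,y,yaw,z
    return R.from_euler('xyz',[0,-np.radians(18),p[2]]).as_matrix(),np.array([p[0],p[1],p[3]])
def toW(p,P): M,t=roofT(p); return np.atleast_2d(P)@M.T+t
def toR(p,P): M,t=roofT(p); return (np.atleast_2d(P)-t)@M
def pix2roof(p,c,uv,z0,sl=0.):  # intersect with plane z=z0+sl*x in roof frame
    o,d=ray(c,uv); M,t=roofT(p); o=M.T@(o-t); d=M.T@d
    k=(z0+sl*o[0]-o[2])/(d[2]-sl*d[0]); return o+k*d
E
python3 - <<'E'
from h import *
c=cam("top")
A=np.array([[112.5,-92.5,0,760,70],[-110,-92.5,13,713,405],[112.5,92.5,20,475,37],[-112.5,92.5,20,437,380],[-25,78.5,20,472,253],[-80,78.5,20,462,336]],float)
P=A[:,:3]/1e3; uv=(A[:,3:]-[402,0])/4.4+[258,145]
s=least_squares(lambda p:(proj(c,toW([*p,.0698]),P)-uv).ravel(),[.5,.1,-.1]); print(s.x,s.fun.round(2))
K,t,M=cam("wrist"); st=r.get_state(); T=R.from_euler('xyz',st["tool_rot"]).as_matrix()
print(K,(T.T@(t-st["eef_pos"])).round(4)); print((T.T@M).round(3)); print(T.round(3))
E
```

```text
Traceback (most recent call last):
TypeError: toW() missing 1 required positional argument: 'P'
```

```bash
python3 - <<'E'
from h import *
c=cam("top")
A=np.array([[112.5,-92.5,0,760,70],[-110,-92.5,13,713,405],[112.5,92.5,20,475,37],[-112.5,92.5,20,437,380],[-25,78.5,20,472,253],[-80,78.5,20,462,336]],float)
P=A[:,:3]/1e3; uv=(A[:,3:]-[402,0])/4.4+[258,145]
s=least_squares(lambda p:(proj(c,toW([*p,.0698],P))-uv).ravel(),[.5,.1,-.1]); print(s.x,s.fun.round(2))
K,t,M=cam("wrist"); st=r.get_state(); T=R.from_euler('xyz',st["tool_rot"]).as_matrix()
print(K,(T.T@(t-st["eef_pos"])).round(4)); print((T.T@M).round(3)); print(T.round(3))
E
```

```text
[ 0.5789122   0.14680455 -0.129386  ] [ 0.47 -0.24  0.36  0.25 -0.35  0.17 -0.35  0.02 -0.14  0.02  0.01 -0.23]
[[328.02986145   0.         273.25152152]
 [  0.         328.02986145 214.29184655]
 [  0.           0.           1.        ]] [ 0.0683  0.0008 -0.1702]
[[-0.     0.964  0.267]
 [ 1.     0.     0.   ]
 [-0.     0.267 -0.964]]
[[ 0.954  0.298 -0.001]
 [ 0.298 -0.954  0.002]
 [-0.    -0.002 -1.   ]]
```

```bash
cat >> h.py <<'E'
RP=[0.5789,0.1468,-0.1294,0.0698]
TR=np.diag([-1.,1,-1])
def rows(p,Pr,n,Rt=None):
    """n equal steps from measured pose to roof point Pr, tool aligned with roof (tool x=-roof x,y=roof y)"""
    st=r.get_state(); M,t=roofT(p); T0=R.from_euler('xyz',st["tool_rot"]); T1=R.from_matrix(M@TR if Rt is None else Rt)
    rv=(T0.inv()*T1).as_rotvec(); d=(toW(p,Pr)[0]-st["eef_pos"])/n; 
    for k in range(n):
        Tk=T0*R.from_rotvec(rv*k/n); print((Tk.inv().apply(d)*1e3).round(1),(rv/n).round(4))
E
python3 - <<'E'
from h import *
rows(RP,[.02,0,.13],24); print(toW(RP,[.02,0,.13]))
E
```

```text
[ 24.  -26.1   0.2] [-0.0177 -0.004  -0.1117]
[ 26.8 -23.2  -0.3] [-0.0177 -0.004  -0.1117]
[ 29.2 -20.1  -0.8] [-0.0177 -0.004  -0.1117]
[ 31.3 -16.7  -1.3] [-0.0177 -0.004  -0.1117]
[ 32.9 -13.1  -1.6] [-0.0177 -0.004  -0.1117]
[34.2 -9.3 -2. ] [-0.0177 -0.004  -0.1117]
[35.  -5.4 -2.2] [-0.0177 -0.004  -0.1117]
[35.4 -1.4 -2.5] [-0.0177 -0.004  -0.1117]
[35.3  2.6 -2.6] [-0.0177 -0.004  -0.1117]
[34.8  6.5 -2.6] [-0.0177 -0.004  -0.1117]
[33.8 10.4 -2.6] [-0.0177 -0.004  -0.1117]
[32.4 14.2 -2.5] [-0.0177 -0.004  -0.1117]
[30.6 17.7 -2.4] [-0.0177 -0.004  -0.1117]
[28.4 21.1 -2.2] [-0.0177 -0.004  -0.1117]
[25.9 24.1 -1.9] [-0.0177 -0.004  -0.1117]
[23.  26.9 -1.5] [-0.0177 -0.004  -0.1117]
[19.9 29.3 -1.1] [-0.0177 -0.004  -0.1117]
[16.5 31.4 -0.6] [-0.0177 -0.004  -0.1117]
[12.9 33.  -0.1] [-0.0177 -0.004  -0.1117]
[ 9.1 34.3  0.4] [-0.0177 -0.004  -0.1117]
[ 5.3 35.1  1. ] [-0.0177 -0.004  -0.1117]
[ 1.3 35.4  1.6] [-0.0177 -0.004  -0.1117]
[-2.6 35.3  2.3] [-0.0177 -0.004  -0.1117]
[-6.5 34.7  2.9] [-0.0177 -0.004  -0.1117]
[[0.55792575 0.14952932 0.19961769]]
```

```bash
python3 -m pendant '0.024 -0.026 0 -0.018 -0.004 -0.112 0; 0.027 -0.023 0 -0.018 -0.004 -0.112 0; 0.029 -0.020 -0.001 -0.018 -0.004 -0.112 0; 0.031 -0.017 -0.001 -0.018 -0.004 -0.112 0; 0.033 -0.013 -0.002 -0.018 -0.004 -0.112 0; 0.034 -0.009 -0.002 -0.018 -0.004 -0.112 0; 0.035 -0.005 -0.002 -0.018 -0.004 -0.112 0; 0.035 -0.001 -0.002 -0.018 -0.004 -0.112 0'
python3 -m pendant '0.035 0.003 -0.003 -0.018 -0.004 -0.112 0; 0.035 0.006 -0.003 -0.018 -0.004 -0.112 0; 0.034 0.010 -0.003 -0.018 -0.004 -0.112 0; 0.032 0.014 -0.002 -0.018 -0.004 -0.112 0; 0.031 0.018 -0.002 -0.018 -0.004 -0.112 0; 0.028 0.021 -0.002 -0.018 -0.004 -0.112 0; 0.026 0.024 -0.002 -0.018 -0.004 -0.112 0; 0.023 0.027 -0.002 -0.018 -0.004 -0.112 0'
python3 - <<'E'
from h import *
rows(RP,[.02,0,.13],8)
E
```

```text
time: 1.1
eef_pos: [0.3156, -0.3638, 0.2022]
tool_rot: [3.03, 0.088, 1.199]
ft_force: [-0.3, 0.3, -0.5]
grip_width: 0.998
finger_force: 0.0
time: 2.1
eef_pos: [0.4352, -0.1074, 0.2008]
tool_rot: [3.028, 0.231, 2.096]
ft_force: [0.1, -0.7, -0.4]
grip_width: 1.001
finger_force: 0.0
[19.6 29.7 -1.1] [-0.0176 -0.0034 -0.1104]
[16.2 31.7 -0.6] [-0.0176 -0.0034 -0.1104]
[12.6 33.3 -0.1] [-0.0176 -0.0034 -0.1104]
[ 8.8 34.5  0.5] [-0.0176 -0.0034 -0.1104]
[ 5.  35.2  1.1] [-0.0176 -0.0034 -0.1104]
[ 1.1 35.5  1.7] [-0.0176 -0.0034 -0.1104]
[-2.8 35.4  2.3] [-0.0176 -0.0034 -0.1104]
[-6.7 34.8  2.9] [-0.0176 -0.0034 -0.1104]
```

```bash
python3 -m pendant '0.020 0.030 -0.001 -0.018 -0.003 -0.11 0; 0.016 0.032 -0.001 -0.018 -0.003 -0.11 0; 0.013 0.033 0 -0.018 -0.003 -0.11 0; 0.009 0.034 0 -0.018 -0.003 -0.11 0; 0.005 0.035 0.001 -0.018 -0.003 -0.11 0; 0.001 0.035 0.002 -0.018 -0.003 -0.11 0; -0.003 0.035 0.002 -0.018 -0.003 -0.11 0; -0.007 0.035 0.003 -0.018 -0.003 -0.11 0'
python3 - <<'E'
from h import *
c=cam("wrist"); im=optics.camera("wrist"); cv2.imwrite("pics/w1.png",im[:,:,::-1]); np.savez("w1.npz",K=c[0],t=c[1],M=c[2])
print(r.get_state()["q"].round(2))
b=cv2.resize(im[:,:,::-1],(800,600),interpolation=cv2.INTER_CUBIC); cv2.imwrite("pics/w1b.png",b)
E
```

```text
time: 3.1
eef_pos: [0.5586, 0.148, 0.2007]
tool_rot: [3.137, 0.313, 3.008]
ft_force: [0.3, 0.9, -0.4]
grip_width: 0.996
finger_force: 0.0
[ 0.11  0.47 -0.71  1.9   0.74  0.74  0.41]
```

View pics/w1b.png

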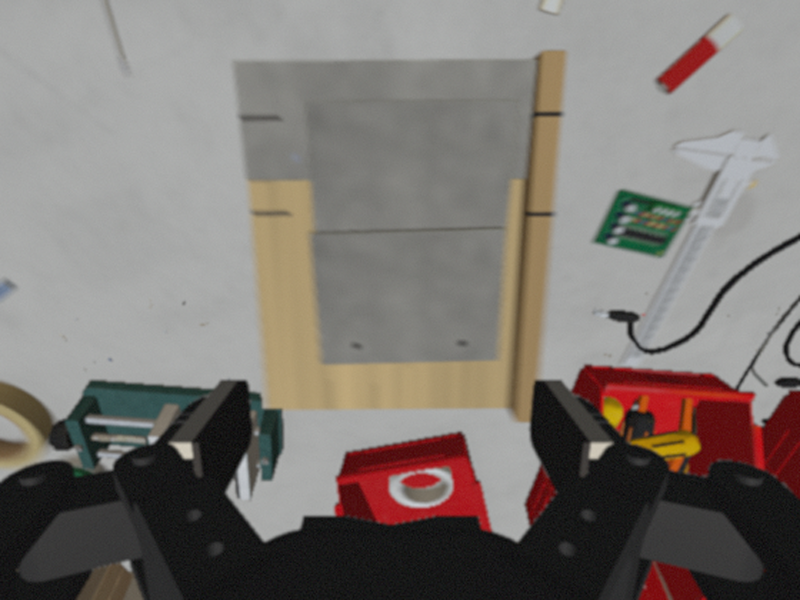

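The wrist view is clear and upside down (upslope is downwards, the barge board on the right). Lines are at (534,114) and (527,213), the upper slate's front edge at y≈230, the lower slate's at y≈100, and the nail dots at (357,346) and (461,343). I need one contrast crop for exact corners.

```bash
python3 - <<'E'
import cv2,numpy as np
im=cv2.imread("pics/w1.png"); c=im[30:300,155:405].astype(float)
g=cv2.resize(c,None,fx=2.2,fy=2.2,interpolation=cv2.INTER_CUBIC)
g=np.clip((g-90)*2.2+20,0,255).astype(np.uint8) if g.mean()>110 else np.clip((g-60)*2.2+20,0,255).astype(np.uint8)
print(g.shape,c.mean()); cv2.imwrite("pics/w1c.png",g)
E
```

```text
(594, 550, 3) 132.34201975308642
```

View pics/w1c.png

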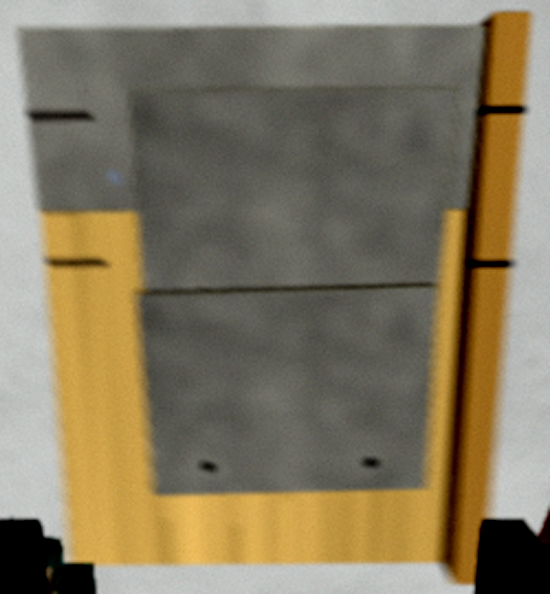

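```bash
cat >> h.py <<'E'
def measure(p,c,low,up):
    o={}
    for n,q,(z0,sl) in(("low",low,(.00115+.006,-.1077)),("up",up,None or (.0073+.006,-.1))):
        # upper: front rests on lower slate's top
        P=[pix2roof(p,c,u,z0,sl) for u in q]
        P=np.array(P); o[n]=P; print(n); print((P*1e3).round(1).tolist())
    return o
E
cat > fit1.py <<'E'
from h import *
d=np.load("w1.npz"); c=(d["K"],d["t"],d["M"])
A=np.array([[-112.5,78.5,20,488,13],[-112.5,92.5,20,531,13],[-80,78.5,20,479,108],[-80,92.5,20,526,109],[-25,78.5,20,466,263],[-25,92.5,20,513,264],[112.5,92.5,20,475,583],[-110,-92.5,13,19,29],[112.5,-92.5,0,72,563],[-45,-92.5,6,38,211]],float)
f=lambda q:np.array(q)/2.2+[155,30]
P=A[:,:3]/1e3; uv=f(A[:,3:])
s=least_squares(lambda p:(proj(c,toW(p,P))-uv).ravel(),RP,x_scale=[.01,.01,.01,.01],loss='soft_l1'); p=s.x; print(p.round(4)); print((proj(c,toW(p,P))-uv).round(1).tolist())
measure(p,c,[f(q) for q in((460,87),(133,93),(443,212),(143,290))],[f(q) for q in((436,284),(137,293),(427,488),(156,493))])
E
python3 fit1.py
```

```text
[ 0.582   0.1491 -0.1283  0.0668]
[[1.1, 0.0], [-0.6, -0.0], [2.0, 1.4], [-2.1, 0.8], [2.9, 0.0], [-2.1, -0.5], [2.9, -0.9], [-1.1, -0.5], [-0.4, -0.4], [-0.1, 0.4]]
low
[[-88.7, 70.2, 16.7], [-87.3, -50.5, 16.5], [-44.1, 67.9, 11.9], [-14.0, -51.6, 8.7]]
up
[[-16.5, 66.1, 14.9], [-13.5, -53.1, 14.7], [74.3, 69.7, 5.9], [75.9, -50.7, 5.7]]
```

```bash
cat >> h.py <<'E'
RP=[0.582,0.1491,-0.1283,0.068]
RS=R.from_euler('xyz',[0,-np.radians(11.85),RP[2]]).as_matrix()@TR   # tool aligned with laid slate
def here():
    st=r.get_state(); T=R.from_euler('xyz',st["tool_rot"]).as_matrix(); M,_=roofT(RP)
    print("roof pos mm",(toR(RP,st["eef_pos"])[0]*1e3).round(1),"rotvec err",R.from_matrix(RS.T@T).as_rotvec().round(3),"F tool",(T.T@st["ft_force"]).round(1),"t",round(st["time"],2))
E
python3 - <<'E'
from h import *
print(toW(RP,[-.105,.010,.04]),R.from_matrix(RS).as_euler('xyz'))
rows(RP,[-.105,.010,.04],8,RS)
E
```

```text
[[0.47198024 0.17337637 0.07359548]] [-3.14159265  0.20682152  3.01329265]
[15.7  0.9 11.7] [0.0015 0.0135 0.0002]
[15.5  0.9 11.9] [0.0015 0.0135 0.0002]
[15.3  0.9 12.1] [0.0015 0.0135 0.0002]
[15.2  0.9 12.3] [0.0015 0.0135 0.0002]
[15.   0.9 12.5] [0.0015 0.0135 0.0002]
[14.8  1.  12.7] [0.0015 0.0135 0.0002]
[14.7  1.  12.9] [0.0015 0.0135 0.0002]
[14.5  1.  13.1] [0.0015 0.0135 0.0002]
```

```bash
python3 -m pendant '0.016 0.001 0.012 0.0015 0.0135 0 0; 0.016 0.001 0.012 0.0015 0.0135 0 0; 0.015 0.001 0.012 0.0015 0.0135 0 0; 0.015 0.001 0.012 0.0015 0.0135 0 0; 0.015 0.001 0.012 0.0015 0.0135 0 0; 0.015 0.001 0.013 0.0015 0.0135 0 0; 0.015 0.001 0.013 0.0015 0.0135 0 0; 0.014 0.001 0.013 0.0015 0.0135 0 0'
python3 -m pendant '0 0 0.004 0 0 0 0; 0 0 0.004 0 0 0 0; 0 0 0.004 0 0 0 0; 0 0 0.004 0 0 0 0; 0 0 0.004 0 0 0 0; 0 0 0.002 0 0 0 0; 0 0 0 0 0 0 0; 0 0 0 0 0 0 0'
python3 -c 'from h import *; here()'
```

```text
time: 4.15
eef_pos: [0.4691, 0.1674, 0.073]
tool_rot: [-3.135, 0.204, 3.004]
ft_force: [0.7, 0.3, 1.0]
grip_width: 0.998
finger_force: 0.0
time: 5.15
eef_pos: [0.4742, 0.167, 0.0522]
tool_rot: [-3.136, 0.205, 3.005]
ft_force: [0.2, 0.2, -0.3]
grip_width: 1.003
finger_force: 0.0
roof pos mm [-108.8    4.    18.7] rotvec err [0.008 0.001 0.008] F tool [-0.1  0.2  0.3] t 5.15
```

```bash
python3 -m pendant '0 0.003 0.003 -0.004 0 -0.004 0; 0 0.003 0.003 -0.004 0 -0.004 0; 0 0 0.003 0 0 0 0; 0 0 0.002 0 0 0 0; 0 0 0.001 0 0 0 0; 0 0 0.001 0 0 0 0; 0 0 0 0 0 0 0; 0 0 0 0 0 0 0'
python3 -c 'from h import *; here()'
python3 -m pendant '0 0 0.001 0 0 0 0; 0 0 0 0 0 0 0; 0 0 0.001 0 0 0 0; 0 0 0 0 0 0 0; 0 0 0.001 0 0 0 0; 0 0 0 0 0 0 0; 0 0 0 0 0 0 0; 0 0 0 0 0 0 0'
python3 -c 'from h import *; here()'
```

```text
time: 6.15
eef_pos: [0.4776, 0.1725, 0.0395]
tool_rot: [3.141, 0.205, 3.013]
ft_force: [0.9, -0.0, -0.1]
grip_width: 0.998
finger_force: 0.0
roof pos mm [-110.2    9.9    5.8] rotvec err [-0.     0.002  0.001] F tool [-0.8  0.1  0.3] t 6.15
time: 7.15
eef_pos: [0.4782, 0.1725, 0.0365]
tool_rot: [3.141, 0.205, 3.013]
ft_force: [-0.4, -0.3, 0.7]
grip_width: 0.998
finger_force: 0.0
roof pos mm [-110.5    9.9    2.8] rotvec err [-0.     0.002  0.001] F tool [ 0.2 -0.3 -0.8] t 7.15
```

```bash
python3 -m pendant '0 0 0.001 0 0 0 0; 0 0 0 0 0 0 0; 0 0 0.001 0 0 0 0; 0 0 0 0 0 0 0; 0 0 0.0005 0 0 0 0; 0 0 0 0 0 0 0; 0 0 0 0 0 0 0; 0 0 0 0 0 0 0'
python3 -c 'from h import *; here()'
```

```text
time: 8.15
eef_pos: [0.4787, 0.1724, 0.034]
tool_rot: [3.141, 0.205, 3.013]
ft_force: [-0.6, 0.2, 0.1]
grip_width: 0.999
finger_force: 0.0
roof pos mm [-110.8    9.9    0.3] rotvec err [-0.     0.002  0.001] F tool [ 0.6  0.2 -0.2] t 8.15
```

```bash
python3 -m pendant '0 0 0.0005 0 0 0 0; 0 0 0 0 0 0 0; 0 0 0.0005 0 0 0 0; 0 0 0 0 0 0 0; 0 0 0.0005 0 0 0 0; 0 0 0 0 0 0 0; 0 0 0 0 0 0 0; 0 0 0 0 0 0 0'
python3 -c 'from h import *; here()'
```

```text
time: 9.15
eef_pos: [0.479, 0.1723, 0.0326]
tool_rot: [3.141, 0.205, 3.013]
ft_force: [-0.4, 0.2, -0.4]
grip_width: 0.998
finger_force: 0.0
roof pos mm [-110.9    9.8   -1.2] rotvec err [-0.     0.002  0.001] F tool [0.5 0.1 0.3] t 9.15
```

```bash
python3 -m pendant '0 0 0.001 0 0 0 0; 0 0 0 0 0 0 0; 0 0 0.0005 0 0 0 0; 0 0 0 0 0 0 0; 0 0 0.0005 0 0 0 0; 0 0 0 0 0 0 0; 0 0 0 0 0 0 0; 0 0 0 0 0 0 0'
python3 -c 'from h import *; here(); c=cam("wrist"); im=optics.camera("wrist"); cv2.imwrite("pics/w2.png",cv2.resize(im[:,:,::-1],(800,600)))'
```

```text
time: 10.15
eef_pos: [0.4794, 0.1723, 0.0306]
tool_rot: [3.141, 0.205, 3.013]
ft_force: [0.1, -0.1, 0.4]
grip_width: 0.999
finger_force: 0.0
roof pos mm [-111.1    9.9   -3.2] rotvec err [-0.     0.002  0.001] F tool [-0.1 -0.1 -0.4] t 10.15
```

View pics/w2.png

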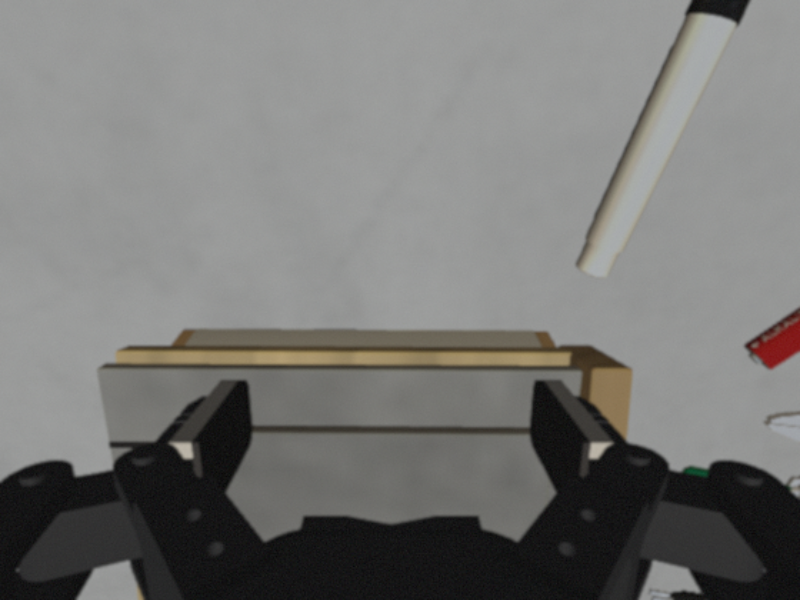

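```bash
python3 - <<'E'
from h import *
c=cam("wrist"); st=r.get_state(); T=R.from_euler('xyz',st["tool_rot"]).as_matrix()
s=800/560
for q in([11,42.5,-13],[0,42.5,-13],[-11,42.5,-13],[11,50,-13],[11,57,-13],[11,42.5,-20]): print(q,(proj(c,st["eef_pos"]+T@(np.array(q)/1e3))*s).round(0))
for q in([-110,78.5,13],[-110,-92.5,13],[-88,60,10.6],[-112.5,-92.5,0],[-112.5,92.5,20]): print(q,(proj(c,toW(RP,np.array(q)/1e3))*s).round(0))
for uv in((340,367),(340,428)): print((pix2roof(RP,c,np.array(uv)/s,.00115 if uv[1]<400 else .0046,-.1077)*1e3).round(1))
E
```

```text
[11, 42.5, -13] [[511. 339.]]
[0, 42.5, -13] [[509. 367.]]
[-11, 42.5, -13] [[507. 395.]]
[11, 50, -13] [[532. 339.]]
[11, 57, -13] [[552. 339.]]
[11, 42.5, -20] [[516. 346.]]
[-110, 78.5, 13] [[585. 369.]]
[-110, -92.5, 13] [[102. 370.]]
[-88, 60, 10.6] [[528. 425.]]
[-112.5, -92.5, 0] [[123. 353.]]
[-112.5, 92.5, 20] [[636. 368.]]
[-111.    -8.4   13.1]
[-88.6  -8.7  14.1]
```

The view shows the fingertips at (540,380) and (240,380) over the eaves strip, the strip's low edge at row 367 and the slate's front at row 428. Open-tip depth is uncertain, so I'll lift, shut the fingers and use them as one well-defined pusher.

```bash
python3 -m pendant '0 0 -0.012 0 0 0 0; 0 0 -0.013 0 0 0 255; 0 0 0 0 0 0 255; 0 0 0 0 0 0 255; 0 0 0 0 0 0 255; 0 0 0 0 0 0 255; 0 0 0 0 0 0 255; 0 0 0 0 0 0 255' 20
python3 - <<'E'
from h import *
here(); im=optics.camera("wrist"); cv2.imwrite("pics/w3.png",cv2.resize(im[:,:,::-1],(800,600)))
c=cam("wrist"); st=r.get_state(); T=R.from_euler('xyz',st["tool_rot"]).as_matrix()
for q in([11,14,0],[11,-14,0],[0,0,0],[11,7,0]): print(q,(proj(c,st["eef_pos"]+T@(np.array(q)/1e3))*800/560).round(0))
E
```

```text
time: 11.2
eef_pos: [0.4743, 0.173, 0.055]
tool_rot: [3.141, 0.205, 3.013]
ft_force: [-0.0, 0.9, 0.9]
grip_width: 0.0
finger_force: 0.0
roof pos mm [-108.5    9.9   21.6] rotvec err [-0.     0.002  0.001] F tool [-0.   0.8 -0.9] t 11.2
[11, 14, 0] [[428. 327.]]
[11, -14, 0] [[355. 327.]]
[0, 0, 0] [[391. 354.]]
[11, 7, 0] [[410. 327.]]
```

View pics/w3.png

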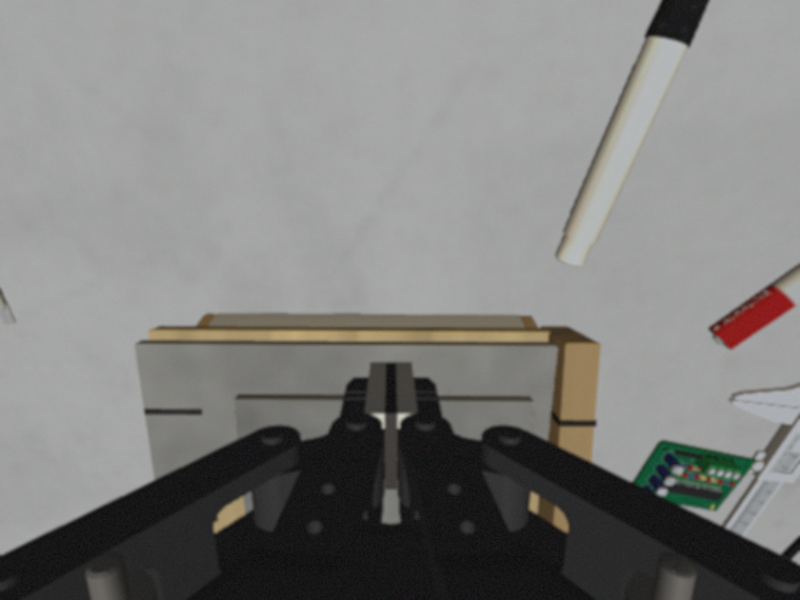

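Shut fingers show as a block ending at (370–413, 363), with the slate front at row 397 behind it. I'll touch down on the eaves strip.

```bash
python3 -m pendant '0 0 0.003 0 0 0 255; 0 0 0.002 0 0 0 255; 0 0 0.001 0 0 0 255; 0 0 0 0 0 0 255; 0 0 0.001 0 0 0 255; 0 0 0 0 0 0 255; 0 0 0 0 0 0 255; 0 0 0 0 0 0 255' 20
python3 -c 'from h import *; here()'
python3 -m pendant '0 0 0.0005 0 0 0 255; 0 0 0 0 0 0 255; 0 0 0.0005 0 0 0 255; 0 0 0 0 0 0 255; 0 0 0.0005 0 0 0 255; 0 0 0 0 0 0 255; 0 0 0 0 0 0 255; 0 0 0 0 0 0 255'
python3 -c 'from h import *; here()'
```

```text
time: 12.25
eef_pos: [0.4757, 0.1728, 0.0482]
tool_rot: [3.141, 0.205, 3.013]
ft_force: [0.3, -0.1, -0.8]
grip_width: -0.004
finger_force: 0.0
roof pos mm [-109.2    9.9   14.7] rotvec err [-0.     0.002  0.001] F tool [-0.2 -0.1  0.8] t 12.25
time: 13.25
eef_pos: [0.4761, 0.1727, 0.0467]
tool_rot: [3.141, 0.205, 3.013]
ft_force: [1.1, -0.4, 0.1]
grip_width: 0.001
finger_force: 0.0
roof pos mm [-109.4    9.8   13.2] rotvec err [-0.     0.002  0.001] F tool [-1.1 -0.2  0.1] t 13.25
```

```bash
python3 -m pendant '0 0 0.0005 0 0 0 255; 0 0 0 0 0 0 255; 0 0 0.0005 0 0 0 255; 0 0 0 0 0 0 255; 0 0 0.0005 0 0 0 255; 0 0 0 0 0 0 255; 0 0 0 0 0 0 255; 0 0 0 0 0 0 255'
python3 -c 'from h import *; here()'
```

```text
time: 14.25
eef_pos: [0.4764, 0.1727, 0.0453]
tool_rot: [3.141, 0.205, 3.013]
ft_force: [0.8, 1.0, -0.5]
grip_width: -0.002
finger_force: 0.0
roof pos mm [-109.5    9.9   11.7] rotvec err [-0.     0.002  0.001] F tool [-0.5  1.1  0.6] t 14.25
```

```bash
python3 -m pendant '0 0 0.0005 0 0 0 255; 0 0 0.0005 0 0 0 255; 0 0 0 0 0 0 255; 0 0 0.0005 0 0 0 255; 0 0 0.0005 0 0 0 255; 0 0 0 0 0 0 255; 0 0 0 0 0 0 255; 0 0 0 0 0 0 255'
python3 -c 'from h import *; here()'
```

```text
time: 15.25
eef_pos: [0.4768, 0.1726, 0.0433]
tool_rot: [3.141, 0.205, 3.013]
ft_force: [0.4, 0.3, -0.2]
grip_width: -0.003
finger_force: 0.0
roof pos mm [-109.8    9.9    9.7] rotvec err [-0.     0.002  0.001] F tool [-0.3  0.4  0.3] t 15.25
```

```bash
python3 - <<'E'
from h import *
st=r.get_state(); T=R.from_euler('xyz',st["tool_rot"]).as_matrix()
out=[]
for n,(x0,y0,w,h) in(("scene",(265,165,80,75)),("top",(255,175,80,75))):
    im=optics.camera(n)[:,:,::-1]; c=cam(n); k=5
    g=cv2.resize(im[y0:y0+h,x0:x0+w],None,fx=k,fy=k,interpolation=cv2.INTER_CUBIC); g=np.clip(g*1.4,0,255).astype(np.uint8)
    for z,col in((0,(0,0,255)),(-.035,(0,255,0)),(-.07,(255,0,0))):
        u=(proj(c,st["eef_pos"]+T@[0,0,z])[0]-[x0,y0]+.5)*k; print(n,z,u.round(0)); cv2.circle(g,tuple(int(v) for v in u),3,col,-1)
    for q in([-110,78.5,13],[-110,-92.5,13]):
        u=(proj(c,toW(RP,np.array(q)/1e3))[0]-[x0,y0]+.5)*k; cv2.circle(g,tuple(int(v) for v in u),2,(255,0,255),-1)
    out.append(g)
cv2.imwrite("pics/chk.png",np.hstack(out))
E
```

```text
scene 0 [187. 259.]
scene -0.035 [197. 220.]
scene -0.07 [208. 178.]
top 0 [194. 286.]
top -0.035 [195. 297.]
top -0.07 [197. 308.]
```

View pics/chk.png

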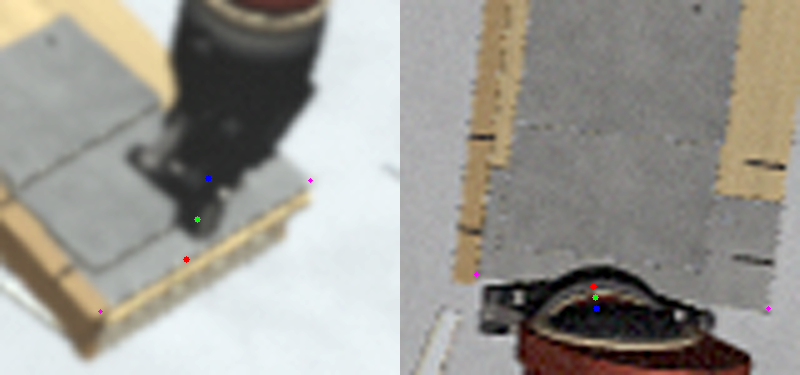

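The scene crop shows the real shut fingertip at (200,237), about 20 mm short of the projected TCP (red dot at (187,259)). So there are about 17 mm more to go down.

```bash
python3 -m pendant '0 0 0.003 0 0 0 255; 0 0 0.003 0 0 0 255; 0 0 0.002 0 0 0 255; 0 0 0.001 0 0 0 255; 0 0 0.001 0 0 0 255; 0 0 0.001 0 0 0 255; 0 0 0 0 0 0 255; 0 0 0 0 0 0 255'
python3 -c 'from h import *; here()'
```

```text
time: 16.35
eef_pos: [0.479, 0.1724, 0.0326]
tool_rot: [3.141, 0.205, 3.013]
ft_force: [0.4, 0.5, 0.3]
grip_width: -0.002
finger_force: 0.0
roof pos mm [-110.9    9.9   -1.2] rotvec err [-0.     0.002  0.001] F tool [-0.4  0.5 -0.2] t 16.35
```

```bash
python3 -m pendant '0 0 0.0005 0 0 0 255; 0 0 0.0005 0 0 0 255; 0 0 0.0005 0 0 0 255; 0 0 0.0005 0 0 0 255; 0 0 0.0005 0 0 0 255; 0 0 0.0005 0 0 0 255; 0 0 0 0 0 0 255; 0 0 0 0 0 0 255'
python3 -c 'from h import *; here()'
```

```text
time: 17.35
eef_pos: [0.4796, 0.1723, 0.0296]
tool_rot: [3.141, 0.205, 3.013]
ft_force: [0.0, -0.6, -0.3]
grip_width: 0.002
finger_force: 0.0
roof pos mm [-111.3    9.9   -4.2] rotvec err [-0.     0.002  0.001] F tool [-0.  -0.6  0.3] t 17.35
```

```bash
python3 -m pendant '0 0 0.0005 0 0 0 255; 0 0 0.0005 0 0 0 255; 0 0 0.0005 0 0 0 255; 0 0 0.0005 0 0 0 255; 0 0 0.0005 0 0 0 255; 0 0 0.0005 0 0 0 255; 0 0 0 0 0 0 255; 0 0 0 0 0 0 255'
python3 -c 'from h import *; here()'
```

```text
time: 18.35
eef_pos: [0.4802, 0.1722, 0.0267]
tool_rot: [3.141, 0.205, 3.013]
ft_force: [1.0, 0.6, -0.6]
grip_width: -0.0
finger_force: 0.0
roof pos mm [-111.6    9.9   -7.2] rotvec err [-0.     0.002  0.001] F tool [-0.8  0.8  0.8] t 18.35
```

```bash
python3 - <<'E'
from h import *
st=r.get_state(); T=R.from_euler('xyz',st["tool_rot"]).as_matrix()
im=optics.camera("scene").mean(2).astype(np.float32); c=cam("scene")
for x in(-10,-5,0,5,10):
    z=np.arange(-60,12,4); P=np.array([st["eef_pos"]+T@[x/1e3,0,k/1e3] for k in z]); u=proj(c,P).astype(np.float32)
    print(x,cv2.remap(im,u[:,0].copy(),u[:,1].copy(),cv2.INTER_LINEAR).ravel().round().astype(int))
im=optics.camera("wrist"); cv2.imwrite("pics/w4.png",im[:,:,::-1])
g=im.mean(2); print(g[235:300:4,255:300:4].astype(int))
E
```

```text
-10 [ 44  41  37  33  31  32  32  35  37  47  68  93 115 126 126 118 111 114]
-5 [ 39  35  32  33  33  32  33  33  36  41  63  93 117 126 120 118 122 119]
0 [ 32  32  33  36  38  38  39  40  41  49  70  96 114 122 125 121 113 119]
5 [ 37  39  45  51  54  56  56  57  63  86 110 123 122 116 107 102 110 116]
10 [ 51  52  56  56  55  59  66  82 111 129 123 116 112 109 109 114 124 140]
[[102 103 102 106 104 104 103 103 104 104 103 104]
 [105 109 109 107 106 109 109 106 105 108 107 109]
 [105 105 108 105 105 108 108 107 107 108 107 109]
 [ 65  65  64  63  64  64  61  62  59  56  58  56]
 [149 144 146 146 144 143 139 137 136 133 130 129]
 [150  96  63  60  31  23  63  62  76 133 131 129]
 [ 71  62  63  64  24  13  63  63  63  76  71  73]
 [104  66  63  64  22  21  63  63  65 105 104 107]
 [ 23  64  64  66  22  22  63  62  64  26  16  16]
 [ 18  61  64  65  21  21  62  64  65  24  21  24]
 [ 35  62  63  62  24  15  62  64  63  43  33  29]
 [ 47  63  64  64  21  15  61  63  62  52  36  38]
 [ 37  64  64  65  15  20  63  62  62  53  17  24]
 [ 45  66  66  65  19  14  62  66  64  54  19  16]
 [ 24  43 154 198  65  63 192 164  60  25  19  21]
 [ 32  22  15 148  61  61 162  15  22  27  25  24]
 [ 32  19  24 109  64  63 128  20  24  29  52  56]]
```

```bash
python3 -m pendant '-0.001 0 0 0 0 0 255; -0.001 0 0 0 0 0 255; -0.001 0 0.0005 0 0 0 255; 0 0 0.0005 0 0 0 255; 0 0 0.0005 0 0 0 255; 0 0 0.0005 0 0 0 255; 0 0 0 0 0 0 255; 0 0 0 0 0 0 255'
python3 -c 'from h import *; here()'
```

```text
time: 19.45
eef_pos: [0.4835, 0.1718, 0.0253]
tool_rot: [3.141, 0.205, 3.013]
ft_force: [-0.8, -0.4, -0.1]
grip_width: 0.001
finger_force: 0.0
roof pos mm [-108.9    9.9   -9.5] rotvec err [-0.     0.002  0.001] F tool [ 0.8 -0.6 -0.1] t 19.45
```

```bash
python3 -m pendant '-0.001 0 0.0005 0 0 0 255; 0 0 0.0005 0 0 0 255; 0 0 0.0005 0 0 0 255; 0 0 0.0005 0 0 0 255; 0 0 0.0005 0 0 0 255; 0 0 0.0005 0 0 0 255; 0 0 0 0 0 0 255; 0 0 0 0 0 0 255'
python3 -c 'from h import *; here()'
```

```text
time: 20.45
eef_pos: [0.485, 0.1715, 0.0231]
tool_rot: [-3.142, 0.206, 3.013]
ft_force: [-1.7, -0.8, 4.7]
grip_width: 0.002
finger_force: 2.6
roof pos mm [-108.1    9.8  -12.1] rotvec err [0.    0.001 0.   ] F tool [ 0.5 -1.  -4.9] t 20.45
```

Contact with the eaves strip (4.9 N). I'll lift 2.5 mm and push the lower slate's front up the slope.

```bash
python3 -m pendant '0 0 -0.0015 0 0 0 255; 0 0 -0.0015 0 0 0 255; -0.001 0 0 0 0 0 255; -0.001 0 0 0 0 0 255; -0.001 0 0 0 0 0 255; -0.001 0 0 0 0 0 255; 0 0 0 0 0 0 255; 0 0 0 0 0 0 255'
python3 -c 'from h import *; here()'
python3 -m pendant '-0.001 0 0 0 0 0 255; -0.001 0 0 0 0 0 255; -0.001 0 0 0 0 0 255; -0.001 0 0 0 0 0 255; 0 0 0 0 0 0 255; 0 0 0 0 0 0 255; 0 0 0 0 0 0 255; 0 0 0 0 0 0 255'
python3 -c 'from h import *; here()'
```

```text
time: 21.45
eef_pos: [0.4878, 0.1711, 0.0261]
tool_rot: [-3.141, 0.204, 3.013]
ft_force: [-2.3, 0.8, -0.9]
grip_width: -0.002
finger_force: 0.9
roof pos mm [-104.5    9.7  -10.1] rotvec err [0.    0.002 0.   ] F tool [2.6 0.5 0.4] t 21.45
time: 22.45
eef_pos: [0.4924, 0.1706, 0.0272]
tool_rot: [3.141, 0.206, 3.013]
ft_force: [-0.8, -0.3, -0.5]
grip_width: -0.0
finger_force: 0.5
roof pos mm [-99.7   9.9 -10.5] rotvec err [-0.     0.001  0.001] F tool [ 0.9 -0.4  0.3] t 22.45
```

```bash
cat >> h.py <<'E'
def prof(im,c,y,xs,z0,sl):
    P=np.array([[x,y,z0+sl*x] for x in xs])/1e3; u=proj(c,toW(RP,P)).astype(np.float32)
    return cv2.remap(im,u[:,0].copy(),u[:,1].copy(),cv2.INTER_LINEAR).ravel()
def low_front(ys=(-35,-25,45,55),x0=-105,x1=-65):
    c=cam("wrist"); im=optics.camera("wrist").mean(2).astype(np.float32); xs=np.arange(x0,x1,.25)
    for y in ys:
        v=prof(im,c,y,xs,7.15,-.1077); b=cv2.GaussianBlur(v[None],(0,0),20)[0]-v; k=b.argmax(); print("y",y,"front x",xs[k],"depth",b[k].round(1))
    # gauge line on barge top, at y=85, z=20
    v=prof(im,c,85,np.arange(-105,-60,.25),20,0); k=v.argmin(); print("line_lower seen at",np.arange(-105,-60,.25)[k],v[k].round(), np.median(v).round())
E
python3 -c 'from h import *; low_front()'
```

```text
y -35 front x -79.75 depth 34.8
y -25 front x -80.75 depth 29.9
y 45 front x -80.75 depth 32.8
y 55 front x -79.25 depth 36.4
line_lower seen at -61.75 20.0 125.0
```

```bash
python3 - <<'E'
from h import *
c=cam("wrist"); im=optics.camera("wrist").mean(2).astype(np.float32); cv2.imwrite("pics/w5.png",im)
xs=np.arange(-114,-66,2.); print(xs.astype(int))
for y in(-60,-40,-30,40,50,60): print(y,prof(im,c,y,xs,7.15,-.1077).round().astype(int))
print("barge",prof(im,c,86,xs,20,0).round().astype(int))
E
```

```text
[-114 -112 -110 -108 -106 -104 -102 -100  -98  -96  -94  -92  -90  -88
  -86  -84  -82  -80  -78  -76  -74  -72  -70  -68]
-60 [127 110 129 128 127 128 127 128 129 129 131 132 131 130 129 129 129 128
 127 125 126 127 127  79]
-40 [128 103 124 124 122 122 121 120 120 121 123 122 123 126  99  64 119 119
  50  23  23  25  20  22]
-30 [143  94 119 121 120 122 123 127 125 125 124 121 122 122  98  63  60  20
  32  49  24  20  37  37]
40 [147  79 132 131 129 129 130 128 128 127 126 128 126 126 103  63 119 113
 100  30  23  22  23  29]
50 [150  78 130 129 129 129 129 128 127 128 125 125 124 123 101  65  74  23
  27  58  22  20  32  41]
60 [148  70 125 125 125 126 128 129 128 127 127 125 125 125 101  67 126 126
  90  21  21  25  25  20]
barge [ 63 123 127 126 125 126 125 126 126 125 124 124 125 124 125 125 125  37
 103 125 124 123 124 125][ WARN:0@1.171] global loadsave.cpp:1063 imwrite_ Unsupported depth image for selected encoder is fallbacked to CV_8U.
```

The lower front is square and at x≈-83.5, and the gauge line is seen exactly at -80, so about 3.5 mm remain.

```bash
python3 -m pendant '-0.001 0 0 0 0 0 255; -0.001 0 0 0 0 0 255; -0.001 0 0 0 0 0 255; -0.0005 0 0 0 0 0 255; 0 0 0 0 0 0 255; 0 0 0 0 0 0 255; 0 0 0 0 0 0 255; 0 0 0 0 0 0 255'
cat > lf.py <<'E'
from h import *
here(); c=cam("wrist"); im=optics.camera("wrist").mean(2).astype(np.float32)
xs=np.arange(-92,-72,1.); print(xs.astype(int))
for y in(-45,-40,40,60): print(y,prof(im,c,y,xs,7.15,-.1077).round().astype(int))
print("barge",prof(im,c,86,xs,20,0).round().astype(int))
E
python3 lf.py
```

```text
time: 23.55
eef_pos: [0.4957, 0.1701, 0.0279]
tool_rot: [3.141, 0.205, 3.013]
ft_force: [-0.4, 0.5, -1.0]
grip_width: -0.005
finger_force: 0.7
roof pos mm [-96.3   9.8 -10.9] rotvec err [-0.     0.001  0.001] F tool [0.7 0.4 0.9] t 23.55
[-92 -91 -90 -89 -88 -87 -86 -85 -84 -83 -82 -81 -80 -79 -78 -77 -76 -75
 -74 -73]
-45 [123 124 125 126 125 126 126 125 125 114  67  57  87 116 118 118 114 117
 115  94]
-40 [124 125 124 124 124 125 126 126 127 115  67  56  87 117 119 119 116  73
  25  23]
40 [127 128 126 127 127 128 129 127 128 117  63  59  93 119 119 116 105  97
  92  49]
60 [127 127 126 125 124 125 123 124 123 112  68  63  99 125 125 125 126 109
  51  21]
barge [126 126 126 125 126 125 126 126 127 124 125  86  36  49 118 125 126 125
 125 123]
```

```bash
python3 -m pendant '-0.0007 0 0 0 0 0 255; 0 0 0 0 0 0 255; 0.003 0 0 0 0 0 255; 0.003 0 -0.005 0 0 0 255; 0 -0.008 -0.010 0 0 0 255; 0 -0.025 -0.003 0 0 0 255; 0 -0.025 0 0 0 0 255; -0.010 -0.024 0 0 0 0 255'
python3 -m pendant '-0.014 0 0 0 0 0 255; -0.014 0 0 0 0 0 255; 0 0 0.008 0 0 0 255; 0 0 0.005 0 0 0 255; 0 0 0.003 0 0 0 255; 0 0 0.001 0 0 0 255; 0 0 0 0 0 0 255; 0 0 0 0 0 0 255'
python3 -c 'from h import *; here()'
```

```text
time: 24.6
eef_pos: [0.4855, 0.0874, 0.0472]
tool_rot: [-3.141, 0.206, 3.014]
ft_force: [0.1, -0.2, -0.4]
grip_width: 0.004
finger_force: 0.0
time: 25.6
eef_pos: [0.5166, 0.0849, 0.0356]
tool_rot: [3.141, 0.205, 3.013]
ft_force: [-0.4, -0.0, 0.3]
grip_width: 0.0
finger_force: 0.0
roof pos mm [-63.9 -72.1 -13.3] rotvec err [-0.     0.002  0.   ] F tool [ 0.3 -0.1 -0.4] t 25.6
```

```bash
python3 -m pendant '0 0.004 0.001 0 0 0 255; 0 0.004 0 0 0 0 255; 0 0.002 0 0 0 0 255; 0 0.001 0 0 0 0 255; 0 0.001 0 0 0 0 255; 0 0.001 0 0 0 0 255; 0 0.001 0 0 0 0 255; 0 0 0 0 0 0 255'
python3 -c 'from h import *; here()'
python3 -m pendant '0 0.001 0 0 0 0 255; 0 0.001 0 0 0 0 255; 0 0.001 0 0 0 0 255; 0 0.001 0 0 0 0 255; 0 0 0 0 0 0 255; 0 0 0 0 0 0 255; 0 0 0 0 0 0 255; 0 0 0 0 0 0 255'
python3 -c 'from h import *; here()'
```

```text
time: 26.6
eef_pos: [0.5184, 0.0975, 0.0344]
tool_rot: [-3.14, 0.205, 3.012]
ft_force: [-0.6, -1.5, 1.8]
grip_width: -0.001
finger_force: 1.1
roof pos mm [-64.1 -59.3 -14.5] rotvec err [0.002 0.002 0.001] F tool [ 0.  -1.6 -1.9] t 26.6
time: 27.6
eef_pos: [0.5196, 0.1032, 0.0347]
tool_rot: [3.14, 0.206, 3.013]
ft_force: [-0.0, -0.6, -0.4]
grip_width: 0.0
finger_force: 0.1
roof pos mm [-63.6 -53.5 -14.4] rotvec err [-0.001  0.001  0.   ] F tool [ 0.  -0.6  0.4] t 27.6
```

```bash
python3 -m pendant '0 0.001 0 0 0 0 255; 0 0.0005 0 0 0 0 255; 0 0.0005 0 0 0 0 255; 0 0.0005 0 0 0 0 255; 0 0 0 0 0 0 255; 0 0 0 0 0 0 255; 0 0 0 0 0 0 255; 0 0 0 0 0 0 255'
cat > sd.py <<'E'
from h import *
here(); c=cam("wrist"); im=optics.camera("wrist"); cv2.imwrite("pics/w%d.png"%(r.get_state()["time"]*100),im[:,:,::-1]); im=im.astype(np.float32)
def line(P): 
    u=proj(c,toW(RP,np.array(P)/1e3)).astype(np.float32); return cv2.remap(im,u[:,0].copy(),u[:,1].copy(),cv2.INTER_LINEAR)[:,0]
ys=np.arange(60,84,1.); print(ys.astype(int))
for x in(-76,-70,-60,-50,-42,-38): 
    v=line([[x,y,7.15-.1077*x] for y in ys]); print(x,v.mean(1).round().astype(int))
E
python3 sd.py
```

```text
time: 28.6
eef_pos: [0.5193, 0.105, 0.0344]
tool_rot: [-3.142, 0.205, 3.013]
ft_force: [-1.9, -2.7, 1.7]
grip_width: -0.004
finger_force: 1.4
roof pos mm [-64.2 -51.8 -14.5] rotvec err [0.    0.002 0.001] F tool [ 1.2 -2.9 -2. ] t 28.6
[60 61 62 63 64 65 66 67 68 69 70 71 72 73 74 75 76 77 78 79 80 81 82 83]
-76 [124 122 123 125 124 124 126 126 126 126 126 126 123 125 124 124 114  69
  61  45   0   0   0   0]
-70 [123 122 121 120 123 123 123 124 124 124 126 125 126 124 123 124 111  64
  63  63  63   0   0   0]
-60 [116 115 114 115 115 117 116 117 122 122 122 124 124 124 124 124 104  60
  62  62  62  63  62   9]
-50 [121 121 121 121 122 121 122 122 122 122 121 122 123 122 122 121  93  59
  60  61  63  63  62  59]
-42 [124 124 123 125 125 124 124 125 125 124 122 121 121 120 120 118  85  60
  60  60  61  63  63  63]
-38 [124 125 126 125 126 126 126 126 124 124 123 121 119 119 121 118  82  60
  61  60  61  63  62  62]
```

```bash
python3 -m pendant '0 0.0005 0 0 0 0 255; 0 0 0 0 0 0 255; 0 0.0005 0 0 0 0 255; 0 0 0 0 0 0 255; 0 0.0005 0 0 0 0 255; 0 0 0 0 0 0 255; 0 0 0 0 0 0 255; 0 0 0 0 0 0 255'
python3 sd.py
```

```text
time: 29.65
eef_pos: [0.5197, 0.1067, 0.0345]
tool_rot: [3.141, 0.205, 3.013]
ft_force: [-2.6, -2.7, 0.5]
grip_width: 0.002
finger_force: 0.9
roof pos mm [-64.  -50.  -14.4] rotvec err [-0.     0.002  0.001] F tool [ 2.1 -3.  -1. ] t 29.65
[60 61 62 63 64 65 66 67 68 69 70 71 72 73 74 75 76 77 78 79 80 81 82 83]
-76 [123 124 124 124 125 123 125 126 126 126 128 126 126 125 124 125 124 125
 104  63  62  11   0   0]
-70 [124 124 123 120 120 122 121 123 124 124 124 124 125 125 125 126 124 124
 100  63  62  61  63   0]
-60 [117 118 117 116 115 116 116 117 117 118 120 121 123 125 124 125 124 121
  90  62  64  61  61  68]
-50 [121 121 122 121 121 121 122 122 122 122 123 122 123 122 122 122 123 119
  81  61  62  62  62  62]
-42 [123 124 124 124 124 124 126 126 125 124 124 123 123 121 122 120 120 114
  74  60  63  63  61  63]
-38 [124 125 124 126 124 127 126 127 127 127 124 124 122 121 120 120 120 113
  73  59  62  62  63  61]
```

```bash
python3 -m pendant '0 0.0005 0 0 0 0 255; 0 0 0 0 0 0 255; 0 0.0005 0 0 0 0 255; 0 0 0 0 0 0 255; 0 0 0 0 0 0 255; 0 0 0 0 0 0 255; 0 0 0 0 0 0 255; 0 0 0 0 0 0 255'
python3 sd.py
```

```text
time: 30.7
eef_pos: [0.5197, 0.1068, 0.0345]
tool_rot: [-3.141, 0.205, 3.012]
ft_force: [-2.3, -4.4, 2.0]
grip_width: 0.001
finger_force: 2.5
roof pos mm [-64.  -49.9 -14.5] rotvec err [0.001 0.002 0.001] F tool [ 1.2 -4.7 -2.3] t 30.7
[60 61 62 63 64 65 66 67 68 69 70 71 72 73 74 75 76 77 78 79 80 81 82 83]
-76 [124 124 124 123 125 125 125 126 126 127 127 127 126 125 125 125 126 124
 105  66  62   6   0   0]
-70 [124 123 123 121 121 121 122 123 123 125 124 124 125 124 126 124 125 123
 101  65  61  62  61   0]
-60 [118 118 116 115 115 116 116 116 118 119 119 121 122 124 125 124 123 122
  92  63  62  62  61  70]
-50 [121 121 122 122 120 120 122 121 123 122 123 123 122 121 123 122 122 119
  81  61  63  63  63  60]
-42 [123 125 123 125 123 124 124 125 125 125 126 124 122 121 121 119 121 114
  77  61  61  63  63  61]
-38 [124 126 125 125 126 126 125 126 127 126 124 123 122 120 121 121 120 112
  73  58  62  61  66  63]
```

Snug: the finger stalls and force rises to 4.7 N. One more gentle squeeze, then retreat and re-measure from the viewing pose.

```bash
python3 -m pendant '0 0.0005 0 0 0 0 255; 0 0 0 0 0 0 255; 0 -0.002 0 0 0 0 255; 0 -0.004 0 0 0 0 255; 0 -0.004 -0.005 0 0 0 255; 0 0 -0.025 0 0 0 255; 0 0.006 -0.050 0 0 0 255; 0 0.030 -0.040 0 0 0 255'
python3 -c 'from h import *; here(); rows(RP,[.03,.008,.105],3)'
```

```text
time: 31.75
eef_pos: [0.4991, 0.1362, 0.1538]
tool_rot: [3.141, 0.206, 3.01]
ft_force: [1.2, -0.1, 0.4]
grip_width: 0.001
finger_force: 0.0
roof pos mm [-50.1 -23.4 106.5] rotvec err [-0.     0.001  0.003] F tool [-1.2  0.1 -0.2] t 31.75
[-26.6  10.5  -2.4] [-0.     -0.0361 -0.0011]
[-26.6  10.5  -1.4] [-0.     -0.0361 -0.0011]
[-26.7  10.5  -0.5] [-0.     -0.0361 -0.0011]
```

```bash
python3 -m pendant '-0.027 0.0105 -0.002 0 -0.036 -0.001 255; -0.027 0.0105 -0.001 0 -0.036 -0.001 255; -0.027 0.0105 0 0 -0.036 -0.001 255; 0 0 -0.010 0 0 0 255; 0 0 0 0 0 0 255; 0 0 0 0 0 0 255; 0 0 0 0 0 0 255; 0 0 0 0 0 0 255'
python3 - <<'E'
from h import *
here(); K,t,M=c=cam("wrist"); im=optics.camera("wrist"); np.savez("w6.npz",K=K,t=t,M=M); cv2.imwrite("pics/w6.png",im[:,:,::-1])
g=im[20:310,150:410,::-1].astype(float); g=cv2.resize(g,None,fx=2.05,fy=2.05,interpolation=cv2.INTER_CUBIC); g=np.clip((g-90)*2.2+20,0,255).astype(np.uint8); print(g.shape); cv2.imwrite("pics/w6c.png",g)
E
```

```text
time: 32.75
eef_pos: [0.577, 0.1584, 0.1836]
tool_rot: [-3.141, 0.313, 3.016]
ft_force: [0.3, 0.7, 0.7]
grip_width: -0.003
finger_force: 0.0
roof pos mm [ 29.9   8.6 111.8] rotvec err [ 0.    -0.106 -0.002] F tool [-0.4  0.7 -0.6] t 32.75
(594, 533, 3)
```

View pics/w6c.png

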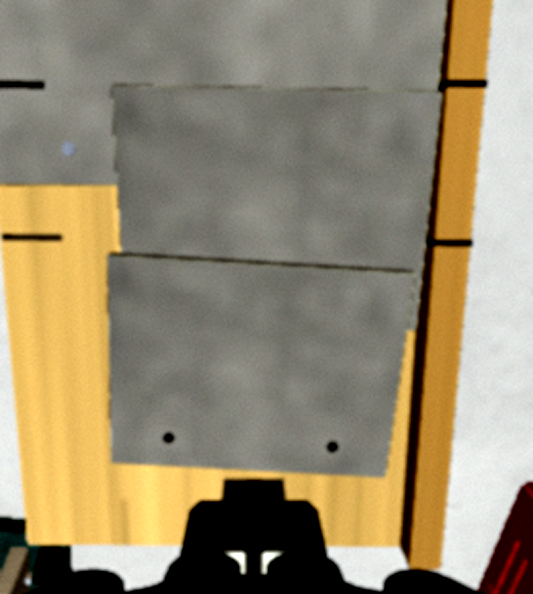

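```bash
cat > m.py <<'E'
from h import *
d=np.load("w6.npz"); c=(d["K"],d["t"],d["M"]); f=lambda q:np.array(q)/2.05+[150,20]
for q in((441,84),(487,84),(430,242),(472,243)): print("line",(pix2roof(RP,c,f(q),.02)*1e3).round(1))
print("deckmark",(pix2roof(RP,c,f((30,237)),0)*1e3).round(1),(pix2roof(RP,c,f((20,84)),.00115,-.1077)*1e3).round(1))
measure(RP,c,[f(q) for q in((441,91),(113,85),(420,275),(121,252))],[f(q) for q in((413,270),(109,254),(386,476),(113,462))])
im=cv2.imread("pics/w6.png").mean(2).astype(np.float32)
for y in(-30,-10,10,30,50,65):
    xs=np.arange(-92,-70,.25); v=prof(im,c,y,xs,7.15,-.1077); xu=np.arange(-30,10,.25); w=prof(im,c,y,xu,13.3,-.1); print(y,"low",xs[v.argmin()],"up",xu[w.argmin()])
E
python3 m.py
```

```text
line [-80.8  75.3  20. ]
line [-80.8  91.8  20. ]
line [-25.7  75.4  20. ]
line [-25.3  91.3  20. ]
deckmark [-26.5 -82.7   0. ] [-82.2 -78.5  10. ]
low
[[-79.2, 76.6, 15.7], [-80.9, -42.8, 15.9], [-12.3, 75.2, 8.5], [-21.1, -44.1, 9.4]]
up
[[-14.8, 70.8, 14.8], [-20.7, -47.7, 15.4], [75.3, 66.9, 5.8], [68.7, -52.7, 6.4]]
-30 low -81.25 up -20.5
-10 low -80.5 up -19.25
10 low -73.25 up -18.25
30 low -80.0 up -16.75
50 low -78.5 up -15.5
65 low -79.5 up -15.25
```

The picture shows the lower slate snug on the board with its front at the line (rows 85–91 against 84). The upper slate is skewed, with its front running from (109,254) to (413,270) against its line at row 242: left end about +10 mm, right end +5 mm. I'll push its back edge down near the left corner, then at the centre.

```bash
python3 -m pendant '-0.022 0.010 0 0 0 0 255; -0.022 0.010 0 0 0 0 255; -0.022 0.010 0 0 0 0 255; 0 0 0.020 0 0 0 255; 0 0 0.030 0 0 0 255; 0 0 0.030 0 0 0 255; 0 0 0.020 0 0 0 255; 0 0 0 0 0 0 255'
python3 -c 'from h import *; here()'
```

```text
time: 33.8
eef_pos: [0.6725, 0.1755, 0.1063]
tool_rot: [-3.138, 0.309, 3.016]
ft_force: [0.1, 0.3, 0.5]
grip_width: 0.001
finger_force: 0.0
roof pos mm [94.  37.7  9.7] rotvec err [ 0.003 -0.102 -0.003] F tool [-0.2  0.4 -0.4] t 33.8
```

```bash
python3 -m pendant '-0.002 0 0.008 0 0 0 255; 0 0 0.008 0 0 0 255; 0 0 0.006 0 0 0 255; 0 0 0.004 0 0 0 255; 0 0 0.002 0 0 0 255; 0 0 0.001 0 0 0 255; 0 0 0.001 0 0 0 255; 0 0 0 0 0 0 255'
python3 -c 'from h import *; here()'
```

```text
time: 34.8
eef_pos: [0.685, 0.1752, 0.0811]
tool_rot: [-3.141, 0.313, 3.016]
ft_force: [-0.1, 0.1, -0.8]
grip_width: 0.001
finger_force: 0.0
roof pos mm [ 98.   39.1 -18.1] rotvec err [-0.    -0.106 -0.002] F tool [0.4 0.1 0.7] t 34.8
```

```bash
python3 -m pendant '0.002 0 0.001 0 0 0 255; 0.002 0 0.001 0 0 0 255; 0.002 0 0.001 0 0 0 255; 0.002 0 0.0005 0 0 0 255; 0.001 0 0 0 0 0 255; 0 0 0 0 0 0 255; 0 0 0 0 0 0 255; 0 0 0 0 0 0 255'
python3 -c 'from h import *; here()'
```

```text
time: 35.8
eef_pos: [0.6776, 0.1761, 0.075]
tool_rot: [-3.141, 0.313, 3.016]
ft_force: [-0.5, -0.8, 0.1]
grip_width: -0.001
finger_force: 0.0
roof pos mm [ 89.1  39.  -21.6] rotvec err [-0.    -0.106 -0.002] F tool [ 0.3 -0.9 -0.2] t 35.8
```

```bash
python3 -m pendant '0.001 0 0 0 0 0 255; 0.001 0 0 0 0 0 255; 0.001 0 0 0 0 0 255; 0.001 0 0 0 0 0 255; 0.001 0 0 0 0 0 255; 0.001 0 0 0 0 0 255; 0 0 0 0 0 0 255; 0 0 0 0 0 0 255'
cat > uf.py <<'E'
from h import *
here(); c=cam("wrist"); im=optics.camera("wrist").mean(2).astype(np.float32); cv2.imwrite("pics/u%d.png"%(r.get_state()["time"]*100),im.astype(np.uint8))
xs=np.arange(-40,5,.25)
for y in(-40,-25,-10,10,30,50,65):
    v=prof(im,c,y,xs,13.3,-.1); b=cv2.GaussianBlur(v[None],(0,0),16)[0]-v; print(y,xs[b.argmax()],b.max().round())
v=prof(im,c,85,xs,20,0); print("L line",xs[v.argmin()],v.min()); v=prof(im,c,-84,xs,0,0); print("R line",xs[v.argmin()],v.min())
E
python3 uf.py
```

```text
time: 36.8
eef_pos: [0.6719, 0.1769, 0.0732]
tool_rot: [-3.141, 0.313, 3.016]
ft_force: [1.1, -0.3, -0.2]
grip_width: -0.001
finger_force: 0.1
roof pos mm [ 83.   39.  -21.6] rotvec err [-0.    -0.106 -0.002] F tool [-1.  -0.1  0.6] t 36.8
-40 -26.0 63.0
-25 -26.0 63.0
-10 -26.0 64.0
10 -26.0 68.0
30 -26.0 67.0
50 -26.0 65.0
65 -26.25 64.0
L line -40.0 0.0
R line -40.0 0.0
```

```bash
sed -i 's/np.arange(-40,5,.25)/np.arange(-24,5,.25)/' uf.py; python3 -m pendant '0.001 0 0 0 0 0 255; 0.001 0 0 0 0 0 255; 0.001 0 0 0 0 0 255; 0 0 0 0 0 0 255; 0 0 0 0 0 0 255; 0 0 0 0 0 0 255; 0 0 0 0 0 0 255; 0 0 0 0 0 0 255'
python3 uf.py
```

```text
time: 37.85
eef_pos: [0.669, 0.1772, 0.0721]
tool_rot: [-3.141, 0.313, 3.016]
ft_force: [-0.2, 0.3, 0.0]
grip_width: -0.005
finger_force: 0.1
roof pos mm [ 79.9  39.  -21.6] rotvec err [ 0.    -0.106 -0.002] F tool [ 0.3  0.3 -0.1] t 37.85
-40 -23.75 6.0
-25 -23.0 7.0
-10 -22.0 7.0
10 -21.0 4.0
30 -20.5 7.0
50 -19.75 8.0
65 -19.25 9.0
L line 2.5 138.90625
R line -24.0 0.0
```

```bash
python3 -m pendant '-0.003 0 0 0 0 0 255; 0 0.006 0 0 0 0 255; 0 0.006 0 0 0 0 255; 0.003 0 0 0 0 0 255; 0.001 0 0 0 0 0 255; 0.001 0 0 0 0 0 255; 0.001 0 0 0 0 0 255; 0 0 0 0 0 0 255'
python3 uf.py
```

```text
time: 38.9
eef_pos: [0.6678, 0.1893, 0.0714]
tool_rot: [-3.141, 0.314, 3.016]
ft_force: [0.3, 0.6, 1.1]
grip_width: -0.002
finger_force: 0.6
roof pos mm [ 77.1  50.9 -21.5] rotvec err [ 0.    -0.107 -0.002] F tool [-0.5  0.6 -1. ] t 38.9
-40 -12.75 3.0
-25 -24.0 4.0
-10 -24.0 2.0
10 -24.0 9.0
30 -23.0 3.0
50 -22.5 13.0
65 -22.0 10.0
L line -3.75 135.73242
R line -24.0 0.0
```

```bash
python3 -m pendant '-0.004 0 0 0 0 0 255; -0.004 -0.005 -0.020 0 0 0 255; 0.006 -0.030 -0.010 0 0 0 255; 0.008 -0.045 0 0 0 0 255; 0.008 -0.043 0 0 0 0 255; 0.008 0 0 0 0 0 255; 0 0 0.015 0 0 0 255; 0 0 0.008 0 0 0 255'
python3 -c 'from h import *; here()'
```

```text
time: 39.95
eef_pos: [0.6298, 0.0719, 0.0706]
tool_rot: [3.141, 0.313, 3.017]
ft_force: [0.2, 0.4, -0.4]
grip_width: 0.003
finger_force: 0.0
roof pos mm [ 55.3 -70.5 -15.2] rotvec err [-0.001 -0.106 -0.004] F tool [-0.   0.4  0.4] t 39.95
```

```bash
python3 -m pendant '0 0 0.003 0 0 0 255; 0 0 0.002 0 0 0 255; 0 0.004 0.0005 0 0 0 255; 0 0.003 0 0 0 0 255; 0 0.001 0 0 0 0 255; 0 0.001 0 0 0 0 255; 0 0.001 0 0 0 0 255; 0 0 0 0 0 0 255'
python3 -c 'from h import *; here()'
python3 -m pendant '0 0.001 0 0 0 0 255; 0 0.001 0 0 0 0 255; 0 0.001 0 0 0 0 255; 0 0.001 0 0 0 0 255; 0 0 0 0 0 0 255; 0 0 0 0 0 0 255; 0 0 0 0 0 0 255; 0 0 0 0 0 0 255'
python3 -c 'from h import *; here()'
```

```text
time: 40.95
eef_pos: [0.6323, 0.0801, 0.066]
tool_rot: [-3.141, 0.313, 3.016]
ft_force: [0.6, -1.2, 0.1]
grip_width: -0.001
finger_force: 0.0
roof pos mm [ 55.2 -62.  -20. ] rotvec err [-0.    -0.106 -0.003] F tool [-0.7 -1.1  0.1] t 40.95
time: 41.95
eef_pos: [0.6328, 0.0841, 0.066]
tool_rot: [-3.141, 0.313, 3.016]
ft_force: [0.1, -0.7, -0.6]
grip_width: 0.002
finger_force: 0.0
roof pos mm [ 55.2 -58.  -20.1] rotvec err [-0.    -0.106 -0.002] F tool [-0.  -0.7  0.6] t 41.95
```

```bash
python3 -m pendant '0 0.001 0.001 0 0 0 255; 0 0.001 0 0 0 0 255; 0 0.001 0 0 0 0 255; 0 0.001 0 0 0 0 255; 0 0.001 0 0 0 0 255; 0 0 0 0 0 0 255; 0 0 0 0 0 0 255; 0 0 0 0 0 0 255'
cat > us.py <<'E'
from h import *
here(); c=cam("wrist"); im=optics.camera("wrist").mean(2).astype(np.float32); cv2.imwrite("pics/s%d.png"%(r.get_state()["time"]*100),im.astype(np.uint8))
ys=np.arange(64,84,1.); print(ys.astype(int))
for x in(-15,0,15,30,45,60): print(x,prof2(im,c,[[x,y,13.3-.1*(x+5)] for y in ys]))
xs=np.arange(-40,-5,.25)
for y in(-40,-20,0,20,40,60,70):
    v=prof(im,c,y,xs,13.1,-.1); b=cv2.GaussianBlur(v[None],(0,0),16)[0]-v; print(y,xs[b.argmax()],b.max().round(),end='; ')
v=prof(im,c,85,xs,20,0); print("L line",xs[v.argmin()],v.min()); v=prof(im,c,-84,xs,0,0); print("R line",xs[v.argmin()],v.min())
E
cat >> h.py <<'E'
def prof2(im,c,P):
    u=proj(c,toW(RP,np.array(P)/1e3)).astype(np.float32); return cv2.remap(im,u[:,0].copy(),u[:,1].copy(),cv2.INTER_LINEAR).ravel().round().astype(int)
E
python3 us.py
```

```text
time: 42.95
eef_pos: [0.6337, 0.0891, 0.065]
tool_rot: [-3.141, 0.313, 3.016]
ft_force: [-0.0, 0.3, 0.1]
grip_width: 0.0
finger_force: 0.0
roof pos mm [ 55.1 -52.8 -21.1] rotvec err [-0.    -0.106 -0.003] F tool [ 0.   0.3 -0.1] t 42.95
[64 65 66 67 68 69 70 71 72 73 74 75 76 77 78 79 80 81 82 83]
-15 [0 0 0 0 0 0 0 0 0 0 0 0 0 0 0 0 0 0 0 0]
0 [20  0  0  0  0  0  0  0  0  0  0  0  0  0  0  0  0  0  0  0]
15 [130 129 128 127 126   0   0   0   0   0   0   0   0   0   0   0   0   0
   0   0]
30 [126 125 127 126 126 125 125 126 125 126   0   0   0   0   0   0   0   0
   0   0]
45 [127 127 127 128 128 129 129 131 130 130 130  98  60  63  63   0   0   0
   0   0]
60 [129 129 129 131 132 131 130 132 128 129 127 108  65  60  63  62  64  63
  63  41]
-40 -26.5 8.0; -20 -26.75 13.0; 0 -27.25 12.0; 20 -28.0 9.0; 40 -28.5 9.0; 60 -12.0 51.0; 70 -40.0 0.0; L line -40.0 0.0
R line -27.75 68.171875
```

```bash
python3 -m pendant '0 -0.006 0 0 0 0 255; 0 -0.003 -0.015 0 0 0 255; 0.030 0 0 0 0 0 255; 0.028 0 0 0 0 0 255; 0 0 0.005 0 0 0 255; 0 0 0.003 0 0 0 255; 0 0 0.0005 0 0 0 255; 0 0 0 0 0 0 255'
python3 us.py
```

```text
time: 44.0
eef_pos: [0.5767, 0.087, 0.0535]
tool_rot: [-3.141, 0.314, 3.015]
ft_force: [-1.2, 0.4, -0.9]
grip_width: 0.0
finger_force: 0.0
roof pos mm [ -1.9 -62.3 -14.6] rotvec err [-0.    -0.107 -0.001] F tool [1.4 0.2 0.5] t 44.0
[64 65 66 67 68 69 70 71 72 73 74 75 76 77 78 79 80 81 82 83]
-15 [127 127 129 130 132   0   0   0   0   0   0   0   0   0   0   0   0   0
   0   0]
0 [128 127 128 129 128 127 128 128 127 120   0   0   0   0   0   0   0   0
   0   0]
15 [132 131 130 130 128 128 126 125 124 126 117  81  63  64  32   0   0   0
   0   0]
30 [129 128 128 128 127 127 126 126 128 128 125  90  64  65  62  63  63  64
  65   6]
45 [127 129 127 129 129 129 130 132 132 132 132 103  65  63  64  64  63  67
  63  64]
60 [ 59  92 118 129 133 132 131 131 132 133 132 115  74  62  62  63  64  64
  63  64]
-40 -26.25 48.0; -20 -26.75 53.0; 0 -27.25 54.0; 20 -28.0 51.0; 40 -28.75 52.0; 60 -29.25 51.0; 70 -10.0 53.0; L line -40.0 0.0
R line -26.0 66.84376
```

```bash
python3 -m pendant '0 0 -0.015 0 0 0 255; 0 0 -0.020 0 0.035 0 255; 0.010 0.020 0 0 0.036 0 255; 0.010 0.020 0 0 0.036 0 255; 0.010 0.025 0 0 0 0 255; 0.010 0.025 0 0 0 0 255; 0.005 0.015 0 0 0 0 255; 0 0 0 0 0 0 255'
python3 -c 'from h import *; here();rows(RP,[-.0506,.045,-.0090],1,RS)'
```

```text
time: 45.05
eef_pos: [0.5348, 0.1994, 0.0764]
tool_rot: [-3.142, 0.206, 3.018]
ft_force: [-0.8, -0.2, -0.4]
grip_width: -0.001
finger_force: 0.0
roof pos mm [-48.1  43.9  24.5] rotvec err [-0.001  0.001 -0.004] F tool [ 0.9 -0.3  0.2] t 45.05
[-1.1  1.1 33.5] [ 0.0009 -0.0005  0.0045]
```

```bash
python3 -m pendant '0 0 0.012 0 0 0.004 255; 0 0 0.010 0 0 0 255; 0 0 0.006 0 0 0 255; 0 0 0.003 0 0 0 255; 0 0 0.001 0 0 0 255; 0 0 0 0 0 0 255; 0 0 0 0 0 0 255; 0 0 0 0 0 0 255'
python3 -c 'from h import *; here()'
```

```text
time: 46.05
eef_pos: [0.5415, 0.1974, 0.0452]
tool_rot: [3.141, 0.207, 3.012]
ft_force: [0.3, -0.1, 0.1]
grip_width: 0.002
finger_force: 0.0
roof pos mm [-51.1  42.8  -7.4] rotvec err [-0.     0.     0.002] F tool [-0.3 -0.  -0.1] t 46.05
```

```bash
python3 -m pendant '-0.001 0 0.001 0 0 0 255; -0.001 0 0.0008 0 0 0 255; -0.002 0 0 0 0 0 255; -0.001 0 0 0 0 0 255; -0.001 0 0 0 0 0 255; -0.001 0 0 0 0 0 255; -0.001 0 0 0 0 0 255; 0 0 0 0 0 0 255'
cat > ff.py <<'E'
from h import *
here(); c=cam("wrist"); im=optics.camera("wrist").mean(2).astype(np.float32); cv2.imwrite("pics/f%d.png"%(r.get_state()["time"]*100),im.astype(np.uint8))
def best(y,xs,z0,sl):
    v=prof(im,c,y,xs,z0,sl); b=cv2.GaussianBlur(v[None],(0,0),12)[0]-v; k=b.argmax(); return xs[k],int(b[k])
print("up",[(y,)+best(y,np.arange(-38,-14,.25),13.1,-.1) for y in(-38,-30,-20,-10,0,10,20,65,70)])
print("low",[(y,)+best(y,np.arange(-90,-70,.25),7.15,-.1077) for y in(-38,-20,0,20,40,60,70)])
print("R",best(-84,np.arange(-38,-14,.25),0,0),best(-80,np.arange(-90,-70,.25),1.15,-.1077),"L",best(85,np.arange(-38,-14,.25),20,0),best(85,np.arange(-90,-70,.25),20,0))
E
python3 ff.py
```

```text
time: 47.05
eef_pos: [0.5494, 0.1963, 0.0448]
tool_rot: [3.141, 0.206, 3.012]
ft_force: [-0.9, -0.4, -0.4]
grip_width: -0.0
finger_force: 0.1
roof pos mm [-43.6  42.7 -10.2] rotvec err [0.    0.001 0.002] F tool [ 0.9 -0.5  0.2] t 47.05
up [(-38, np.float64(-26.5), 47), (-30, np.float64(-26.75), 47), (-20, np.float64(-14.25), 72), (-10, np.float64(-27.5), 47), (0, np.float64(-24.5), 28), (10, np.float64(-28.0), 35), (20, np.float64(-28.25), 46), (65, np.float64(-29.25), 47), (70, np.float64(-29.25), 44)]
low [(-38, np.float64(-81.25), 36), (-20, np.float64(-81.0), 42), (0, np.float64(-80.5), 39), (20, np.float64(-80.5), 38), (40, np.float64(-80.0), 40), (60, np.float64(-80.0), 37), (70, np.float64(-79.5), 37)]
R (np.float64(-25.75), 77) (np.float64(-81.75), 74) L (np.float64(-25.5), 41) (np.float64(-81.0), 58)
```

Good view: the lower front sits at +0.3…+1.4 mm on its line. The upper is at -0.8 (right) and -3.7 mm (left), so I keep pushing its left front up.

```bash
python3 -m pendant '-0.001 0 0 0 0 0 255; -0.001 0 0 0 0 0 255; -0.001 0 0 0 0 0 255; -0.001 0 0 0 0 0 255; 0 0 0 0 0 0 255; 0 0 0 0 0 0 255; 0 0 0 0 0 0 255; 0 0 0 0 0 0 255'
python3 ff.py
```

```text
time: 48.1
eef_pos: [0.5535, 0.1957, 0.0457]
tool_rot: [3.141, 0.206, 3.012]
ft_force: [-0.0, -0.1, -0.5]
grip_width: 0.004
finger_force: 0.2
roof pos mm [-39.4  42.6 -10.6] rotvec err [0.    0.    0.002] F tool [ 0.1 -0.1  0.5] t 48.1
up [(-38, np.float64(-25.25), 47), (-30, np.float64(-25.25), 48), (-20, np.float64(-25.25), 51), (-10, np.float64(-15.5), 52), (0, np.float64(-25.25), 39), (10, np.float64(-24.75), 43), (20, np.float64(-24.75), 47), (65, np.float64(-24.5), 48), (70, np.float64(-15.5), 54)]
low [(-38, np.float64(-81.25), 31), (-20, np.float64(-81.0), 34), (0, np.float64(-80.5), 34), (20, np.float64(-80.25), 36), (40, np.float64(-80.0), 35), (60, np.float64(-79.75), 35), (70, np.float64(-79.75), 35)]
R (np.float64(-25.75), 81) (np.float64(-82.0), 73) L (np.float64(-25.0), 36) (np.float64(-81.25), 60)
```

Upper is now at its line (+0.5 mm both ends, square). Next comes the sideways push against the barge board.

```bash
python3 -m pendant '0.003 0 0 0 0 0 255; 0.003 0 -0.015 0 0 0 255; 0 -0.015 -0.015 0 0 0 255; 0 -0.035 0 0 0 0 255; -0.020 -0.035 0 0 0 0 255; -0.020 -0.029 0 0 0 0 255; -0.026 0 0 0 0 0 255; 0 0 0.015 0 0 0 255'
python3 -c 'from h import *; here();rows(RP,[.0214,-.068,-.0174],1,RS)'
```

```text
time: 49.15
eef_pos: [0.5966, 0.0753, 0.0744]
tool_rot: [3.139, 0.212, 3.008]
ft_force: [-0.5, 1.4, -0.2]
grip_width: 0.002
finger_force: 0.0
roof pos mm [ 24.7 -71.3  -1.3] rotvec err [-0.002 -0.005  0.005] F tool [0.7 1.3 0. ] t 49.15
[ 1.7  3.3 16.4] [ 0.0018  0.0048 -0.005 ]
```

```bash
python3 -m pendant '0.001 0.003 0.006 0 0 -0.003 255; 0 0 0.005 0 0 0 255; 0 0 0.003 0 0 0 255; 0 0.004 0.0015 0 0 0 255; 0 0.003 0 0 0 0 255; 0 0.002 0 0 0 0 255; 0 0.001 0 0 0 0 255; 0 0.001 0 0 0 0 255'
python3 -m pendant '0 0.001 0 0 0 0 255; 0 0.001 0 0 0 0 255; 0 0.001 0 0 0 0 255; 0 0 0 0 0 0 255; 0 0 0 0 0 0 255; 0 0 0 0 0 0 255; 0 0 0 0 0 0 255; 0 0 0 0 0 0 255'
cat > us2.py <<'E'
exec(open("us.py").read().split("xs=np")[0])
E
python3 us2.py
```

```text
time: 50.15
eef_pos: [0.5979, 0.0891, 0.0573]
tool_rot: [-3.141, 0.206, 3.015]
ft_force: [-0.5, 0.9, 0.3]
grip_width: 0.003
finger_force: 0.0
time: 51.15
eef_pos: [0.5982, 0.0922, 0.0572]
tool_rot: [-3.141, 0.206, 3.015]
ft_force: [0.9, 0.2, -0.1]
grip_width: 0.004
finger_force: 0.4
roof pos mm [ 18.8 -54.4 -17.5] rotvec err [-0.     0.001 -0.001] F tool [-0.8  0.3  0.3] t 51.15
[64 65 66 67 68 69 70 71 72 73 74 75 76 77 78 79 80 81 82 83]
-15 [129 129 131 130 132 131 131 131   0   0   0   0   0   0   0   0   0   0
   0   0]
0 [124 125 125 126 126 128 127 127 128 125  89  39   0   0   0   0   0   0
   0   0]
15 [134 133 132 131 129 127 125 126 126 122  80  63  64  63  63   0   0   0
   0   0]
30 [129 128 127 127 126 127 126 126 126 116  74  62  63  64  62  64  63  64
  24   0]
45 [127 125 126 129 129 130 128 127 131 115  68  61  61  64  63  64  63  63
  63  64]
60 [129 129 130 131 132 129 130 132 131 109  65  61  59  60  62  63  64  63
  63  62]
```

```bash
python3 -m pendant '0 0.0005 0 0 0 0 255; 0 0.0005 0 0 0 0 255; 0 0.0005 0 0 0 0 255; 0 0.0005 0 0 0 0 255; 0 0.0005 0 0 0 0 255; 0 0 0 0 0 0 255; 0 0 0 0 0 0 255; 0 0 0 0 0 0 255'
python3 us2.py
```

```text
time: 52.2
eef_pos: [0.5985, 0.0948, 0.0573]
tool_rot: [-3.142, 0.206, 3.015]
ft_force: [0.2, -0.2, 0.0]
grip_width: -0.005
finger_force: 0.1
roof pos mm [ 18.9 -51.7 -17.4] rotvec err [-0.     0.001 -0.002] F tool [-0.2 -0.2  0. ] t 52.2
[64 65 66 67 68 69 70 71 72 73 74 75 76 77 78 79 80 81 82 83]
-15 [126 128 129 130 129 131 131 132 133 132 130   0   0   0   0   0   0   0
   0   0]
0 [126 126 125 126 126 127 127 127 127 128 128 128 111  65   0   0   0   0
   0   0]
15 [133 133 133 133 131 131 129 128 127 127 126 125 108  67  62  63  65  59
   0   0]
30 [129 129 128 128 128 127 127 126 124 126 127 126 105  67  61  65  64  63
  65  66]
45 [128 127 129 127 128 129 128 129 129 128 130 130 107  67  62  63  64  63
  63  66]
60 [127 128 129 130 129 131 131 131 131 130 132 131 105  65  63  63  64  63
  64  64]
```

```bash
python3 -m pendant '0 0.0005 0 0 0 0 255; 0 0.0005 0 0 0 0 255; 0 0.0005 0 0 0 0 255; 0 0.0005 0 0 0 0 255; 0 0 0 0 0 0 255; 0 0 0 0 0 0 255; 0 0 0 0 0 0 255; 0 0 0 0 0 0 255'
python3 us2.py
```

```text
time: 53.25
eef_pos: [0.5987, 0.0958, 0.0572]
tool_rot: [-3.14, 0.206, 3.014]
ft_force: [-1.6, -4.6, 2.5]
grip_width: 0.001
finger_force: 2.0
roof pos mm [ 18.9 -50.7 -17.5] rotvec err [ 0.001  0.001 -0.001] F tool [ 0.5 -4.8 -2.6] t 53.25
[64 65 66 67 68 69 70 71 72 73 74 75 76 77 78 79 80 81 82 83]
-15 [127 128 127 129 130 130 132 133 130 131 131 112   0   0   0   0   0   0
   0   0]
0 [126 126 125 126 126 126 127 128 127 127 127 128 129 108  65   0   0   0
   0   0]
15 [132 134 132 133 133 133 131 129 128 128 126 126 126 104  64  65  66  65
  35   0]
30 [130 129 129 128 128 127 127 126 126 126 126 127 127 102  63  61  64  65
  65  65]
45 [128 129 127 127 127 129 127 128 129 132 131 130 132 105  65  64  63  63
  63  64]
60 [125 126 126 130 129 129 130 130 131 131 132 131 132 102  65  63  63  65
  62  64]
```

Stalled at 4.8 N along the whole side, so it is snug. Small squeeze, retreat and check.

```bash
python3 -m pendant '0 0.0005 0 0 0 0 255; 0 0 0 0 0 0 255; 0 -0.003 0 0 0 0 255; 0 -0.005 -0.005 0 0 0 255; 0 0 -0.030 0 0 0 255; 0.020 0.010 -0.040 0 0 0 255; 0.010 0.030 -0.040 0 0 0 255; 0 0.020 0 0 0 0 255'
python3 -m pendant '-0.010 0.010 0 0 -0.036 0 255; -0.010 0 0 0 -0.036 0 255; -0.010 0 0 0 -0.036 0 255; 0 0 0 0 0 0 255; 0 0 0 0 0 0 255; 0 0 0 0 0 0 255; 0 0 0 0 0 0 255; 0 0 0 0 0 0 255'
python3 - <<'E'
exec(open("ff.py").read())
K,t,M=c; np.savez("w7.npz",K=K,t=t,M=M); im=optics.camera("wrist"); cv2.imwrite("pics/w7.png",im[:,:,::-1])
g=im[20:310,150:410,::-1].astype(float); g=cv2.resize(g,None,fx=2.05,fy=2.05,interpolation=cv2.INTER_CUBIC); g=np.clip((g-90)*2.2+20,0,255).astype(np.uint8); cv2.imwrite("pics/w7c.png",g)
E
```

```text
time: 54.3
eef_pos: [0.5535, 0.1603, 0.1679]
tool_rot: [3.135, 0.213, 3.018]
ft_force: [0.5, -0.1, 0.0]
grip_width: 0.002
finger_force: 0.0
time: 55.3
eef_pos: [0.5831, 0.1616, 0.1708]
tool_rot: [-3.141, 0.314, 3.015]
ft_force: [-0.4, 0.9, 0.2]
grip_width: -0.0
finger_force: 0.0
roof pos mm [31.2 12.6 97.9] rotvec err [-0.    -0.107 -0.001] F tool [ 0.4  0.8 -0.4] t 55.3
up [(-38, np.float64(-25.25), 18), (-30, np.float64(-25.25), 20), (-20, np.float64(-25.25), 20), (-10, np.float64(-25.75), 21), (0, np.float64(-25.25), 23), (10, np.float64(-25.25), 22), (20, np.float64(-26.0), 21), (65, np.float64(-26.0), 22), (70, np.float64(-26.0), 18)]
low [(-38, np.float64(-81.25), 6), (-20, np.float64(-80.0), 4), (0, np.float64(-80.75), 8), (20, np.float64(-78.25), 2), (40, np.float64(-80.0), 8), (60, np.float64(-79.5), 3), (70, np.float64(-79.5), 8)]
R (np.float64(-26.75), 55) (np.float64(-82.25), 60) L (np.float64(-25.5), 54) (np.float64(-81.25), 62)
```

View pics/w7c.png

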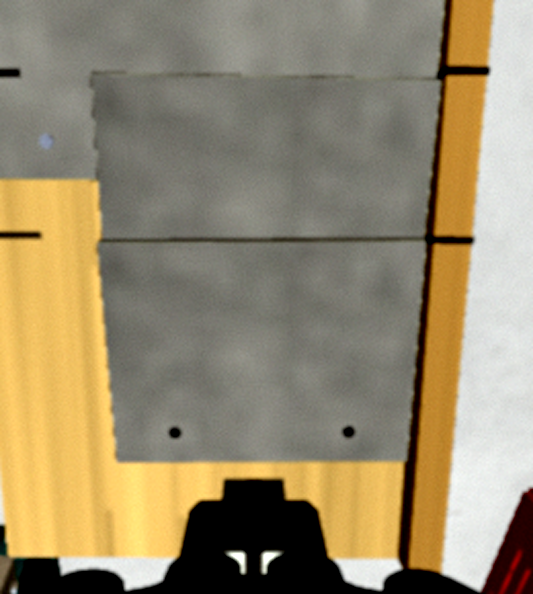

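The upper slate's front (row 240) meets its line (row 240), flush along the board. The lower slate's front (rows 72–77) is within about 1 mm of its line (71), also flush. Handing in.

```bash
python3 -c 'from plant import workorder; print(workorder.job_done())'
```

```text
the job is handed in; nothing more can be done
None
```

I handed the job in: both slates lie snug and about square against the barge board, the upper lapping the lower. By my last camera measurement each front edge was within about 1 mm of its gauge line (lower slate about 0.5° askew), the highest push force I read was about 5 N, and the clock stood at about 55 s.

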